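# Empty used vials into the glass-waste station and hold its trap open

### The job

Tip all four used glass vials out of the metal scoop into the hopper of the glass-waste station while its trap is still shut, and set the empty scoop back down upright on the bench. Then press the station's black hand lever right down to its stop, without forcing it, so that the trap swings open and every vial drops into the collecting bin, and finish while still holding the lever down: it springs shut when released, and I want to look down the open throat. Leave the other things on the bench where they are.

Things in the scene. Friction and masses are not known exactly. Their poses are not given: they have to be found in the camera images.
- station: fixed glass-waste station, base 190 (x) x 160 (y) mm, 182 mm high: white cheek plates, clear front window, steel hopper on top, grey collecting bin at the bottom, hand lever on its -y side. Origin: centre of the underside; z up, the front (window) looks to -x. A vial on the shut trap lies between z = 131 and 182 mm, one in the bin below 95 mm.
- hopper_mouth (a point): centre of the hopper's mouth, at station (0, 0, 182) mm, level with its rim; axes as the station's. The mouth is 126 (x) x 130 (y) mm inside. The hopper narrows, 9 to 32 mm below its rim, to a throat of 84 (x) x 92 (y) mm, which the shut trap flap closes 51 mm below the rim.
- bin_floor (a point): centre of the collecting bin's inner floor (122 x 102 mm), under the trap, at station (-6, 0, 11) mm; the bin's walls end 43 mm above it; axes as the station's
- lever_shaft (a point): point on the axis of the trap lever's shaft, at station (50, 0, 130) mm; the shaft lies along the station's y axis
- lever (a joint): angle of lever and trap flap (one rigid part), rad: 0 = lever up, trap shut; grows as the lever is pressed down, to a stop at 1.1, trap wide open. The arm, 95 mm long, points from the shaft to station -x, 0.55 above level at 0 and 0.55 below level at the stop: the grip goes down 100 mm in an arc. A spring returns it; about 3 N at the grip starts it, 7 N reaches the stop.
- lever_grip (a point): middle of the lever's black round hand grip, on its axis (moves with the lever). The grip is a bar 19 mm thick, 84 mm long, parallel to the station's y axis, 92 to 176 mm out to the station's -y side from its centre; this point is 134 mm out. It can be pressed from above or gripped.
- scoop: loose steel scoop, 0.13 to 0.21 kg, with the vials standing in it. Origin: centre of the pan's underside, z up. Pan 77 mm wide (x), 72 mm long (y), side and back walls 45 mm high, floor 2.5 mm thick; its open pouring lip, a ramp, is at -y and its flat black grip at +y. It empties when tilted lip-down by about 65 to 75 degrees.
- scoop_grip (a point): where to grasp the scoop: on the axis of its flat black grip, at scoop (0, 56, 79) mm. The grip is 36 mm wide (scoop x), 11 mm thick, and leans 30 degrees off vertical, its top away from the pan, toward scoop +y; it reaches 22 mm up beyond this point and 30 mm below it. Axes as the scoop's (not leaning).
- scoop_lip (a point): middle of the edge of the pouring lip, at scoop (0, -58, 11.5) mm; axes as the scoop's
- used_vial_0: used capped glass reagent vial, 23 mm across, 43 mm high, 22 g, at first standing in the scoop. Origin: centre of its foot, z toward the cap
- used_vial_1: used capped glass reagent vial, 23 mm across, 43 mm high, 22 g, at first standing in the scoop. Origin: centre of its foot, z toward the cap
- used_vial_2: used capped glass reagent vial, 23 mm across, 43 mm high, 22 g, at first standing in the scoop. Origin: centre of its foot, z toward the cap
- used_vial_3: used capped glass reagent vial, 23 mm across, 43 mm high, 22 g, at first standing in the scoop. Origin: centre of its foot, z toward the cap
- bench_timer: bench timer 66 x 92 x 28 mm, not to be moved; origin at the centre of its underside
- bench_marker: marker pen lying down, 135 mm long, 16 mm thick, not to be moved; origin at the centre of its underside
- dish: petri dish 91 mm across, 15 mm high, not to be moved; origin at the centre of its underside

How it is judged:
By the outcome, as a careful person would: the job done as asked, in the order asked, and still so for the second after the job is handed in, while the arm keeps its last pose, push and grip.
It also fails if it takes over 72 s, if anything falls off the work surface, if the arm or the gripper's body presses on something with over 40 N, if the wrist force passes 120 N, or if a joint passes its speed limit or range.

### The arm

A 6-joint arm with a two-finger parallel gripper is mounted at the origin on a cart in front of the work surface, level with it; the furniture and walls round the work are solid. World frame = base frame: x ahead of the robot, y to its left, z up, the work surface at z = 0. Lengths are in m, angles in degrees, forces in N, time in s.
With the tool pointing down it reaches from about 0.4 to 0.825 m from the base axis. Payload 7 kg.
Tool frame: the origin (TCP) lies at the very end of the fingers, on their centre line; the grasp point (between the pads) lies 19 mm behind it (r.hold_point_z is the distance from the TCP to the grasp point, in m); z points along the fingers, y is the direction in which the jaws open and shut (so a half turn about z gives the same grasp; the last joint's range is limited). The gripper opens to 88 mm and grips with 3 to 60 N. Pads are 19 mm wide; open, the fingers measure 130 mm over their backs; the gripper's body (78 mm by 193 mm) begins 47 mm behind the grasp point.
Start: joints at [90.247, 20.546, 0.682, 0, -70.136, -16.507], TCP at [0.189, 0.648, 0.188] pointing down, gripper open.
Joint ranges: [-176.03, 176.03], [-82.01, 121.73], [-58.28, 71.71], [-173.87, 95.51], [-174.79, -0.11], [-173.66, 173.66]. Speed limits (degrees/s): [136.94, 136.94, 172.46, 180, 180, 180].

### API

Orientations are given as [roll, pitch, yaw] about the fixed x, y, z axes, in that order (R = Rz(yaw) Ry(pitch) Rx(roll)).
In Python, from plant import r gives the robot as it stands. The module is installed in compiled form; this text tells all that it offers.
- The arm moves only by the shell command python3 -m inch 'ROWS' [FORCE]. ROWS is text: rows parted by semicolons, each of 7 numbers parted by spaces: the shift along the tool's x, y, z in m, then the turn, a rotation vector about the tool's x, y, z in rad, then the opening, from 0 (shut) to 1 (fully open). In form: tx ty tz ax ay az jaw; .... A call has 1 to 20 rows; each row shifts and turns the commanded pose from where the row before left it, along the tool's axes as they then stand; what a row does not reach is not made up. A row lasts 1/12 s, in which the tool goes at most 41.7 mm and 7.16 degrees, less where a joint would pass 70% of its speed; a pose out of reach is approached as far as the arm can. A call with a gripper value outside its range is refused whole. The fingers move at their own pace and stop on an object; FORCE is the grip in N (left out, the last holds). Time passes only in rows, so rows that do not move let the fingers close. It gives the time, the measured TCP pose, the force and the opening at its end, in the units of the state.
- r.get_state(): the state, without advancing time (a new reading comes with each control period).
- r.capture(name): name is "scene" or "side" or "wrist"; returns the picture (384x512x3 uint8, red, green, blue); there is no depth.
- r.camera_params(name): a dict with "vfov" (degrees; the focal length in pixels is half the picture's height over the tangent of half this angle, whatever the lens; pixels are square), "cx", "cy" (the principal point, pixels), "R" (3x3) and "t" (3): a world point X has camera coordinates R X + t. Camera axes: x right, y down, z forward; pixel columns grow to the right and rows downward; lengths in m; the calibration is good to about 2 mm. A picture is of the moment at which its call begins: read the wrist's pose just before it. camera_params takes no time and is no camera call; for the wrist camera it gives the pose at the moment of the call.
- r.close_job(): hands the job in, once; it reports no verdict.
Trained networks look in the newest picture that a camera, given by its name, has taken for a name from the list of things; names that differ only in an ending like _2 or _b are one class to them, and where a whole thing is asked for, a point or a joint stands for the part that bears it (a point fixed in the world has none). Each returns a list of dicts, best first, with "p" (0 to 1); they miss things now and then, are a little off and sometimes report something else, mostly with a low value. They report only what shows in the picture. A call takes as long as a camera call.
- r.recognise(target, camera): "xy" ([column, row] in pixels, amid what is visible of it).
The state is a dict: "time_s": time; "joints": joint angles; "qd": joint speeds; "joint_torque": joint torques, N m; "tcp_pos": TCP position; "eef_rot": TCP orientation; "contact_force": force on the tool from outside, world axes, zero at the start; "moment": the same for the moment, N m; "gripper_width": finger opening in m.
Only numpy, scipy, OpenCV 4.12 (cv2) and the standard library are available. Lean on these libraries where they do the work, as an engineer would, in place of code of your own. Each camera call takes 0.05 s, during which the arm holds its last target.

## Working session

There is one attempt and no reset: what is moved stays moved. The work goes in short steps, Python scripts to look and compute and a shell command to move; the robot and the scene stay as the last step left them, time stands still between calls to the robot, and variables do not carry over. Pictures are saved under pics/ and viewed, and the job is handed in when it is done.

```bash
ls; mkdir -p pics
python3 - <<'E'
from plant import r
import cv2
print(r.get_state())
for n in ["scene","side","wrist"]:
    im=r.capture(n); cv2.imwrite(f"pics/a_{n}.png",im[:,:,::-1])
    c=r.camera_params(n); print(n,c)
    for t in ["station","lever_grip","scoop","scoop_grip","used_vial_0","bench_timer","bench_marker","dish"]:
        if n=="wrist" : continue
        print(n,t,[(round(d["p"],2),[round(v) for v in d["xy"]]) for d in r.recognise(t,n)][:5])
print(r.get_state()["time_s"])
E
```

```text
pics
{'time_s': 0.0, 'joints': array([ 9.02453075e+01,  2.05917888e+01,  6.34645524e-01, -2.12460927e-02,
       -7.01358620e+01, -1.65063669e+01]), 'qd': array([ 0.09074334, -0.04570116, -0.01689568,  0.00095058, -0.02082112,
       -0.00766025]), 'joint_torque': array([-2.94898982e-04, -5.82719994e+01,  2.93051541e+01,  6.99695393e+00,
        6.97085430e-03, -1.56166111e-04]), 'tcp_pos': array([0.1888844 , 0.64746142, 0.18712183]), 'eef_rot': array([ 1.79905152e+02, -7.27796090e-03, -1.62682887e+01]), 'contact_force': array([ 0.55127627, -0.40027365, -0.16985307]), 'moment': array([-0.00389826,  0.00968746, -0.02919944]), 'gripper_width': 0.08747148150869902}
scene {'vfov': 52.647920915682306, 'cx': 259.9080207977795, 'cy': 190.58871608098661, 'R': array([[ 0.77697149, -0.62908428, -0.02383856],
       [-0.32550179, -0.36903302, -0.8705534 ],
       [ 0.53885425,  0.68415466, -0.49149619]]), 't': array([-0.37447636,  0.32249281,  0.70822838])}
scene station [(0.91, [301, 215])]
scene lever_grip [(0.68, [330, 204])]
scene scoop [(0.83, [204, 210]), (0.56, [220, 218])]
scene scoop_g
[... 498 characters left out ...]
rray([0.53335679, 0.08252176, 1.13413222])}
side station [(0.83, [236, 188])]
side lever_grip [(0.7, [238, 166])]
side scoop []
side scoop_grip [(0.92, [270, 263])]
side used_vial_0 [(0.56, [313, 270]), (0.52, [268, 254]), (0.41, [236, 190])]
side bench_timer [(0.55, [184, 250])]
side bench_marker [(0.73, [296, 224]), (0.29, [236, 185])]
side dish [(0.69, [313, 271])]
wrist {'vfov': 59.88366115716627, 'cx': 258.77630340375447, 'cy': 194.3556022934137, 'R': array([[-2.80706885e-01, -9.59793284e-01,  7.04793715e-04],
       [-9.25408348e-01,  2.70845107e-01,  2.65070400e-01],
       [-2.54603679e-01,  7.37548641e-02, -9.64228804e-01]]), 't': array([ 0.67546683, -0.03387918,  0.38981181])}
0.95
```

View pics/a_scene.png

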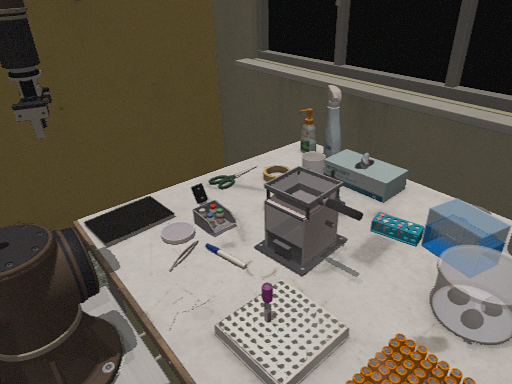

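View pics/a_side.png

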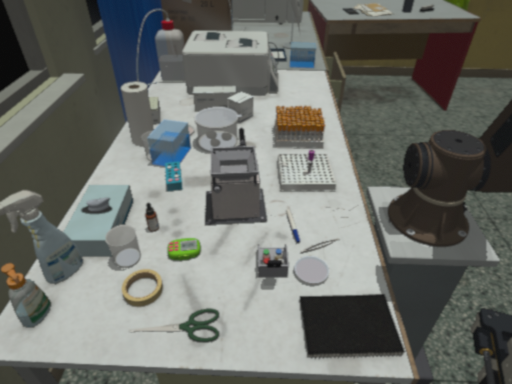

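View pics/a_wrist.png

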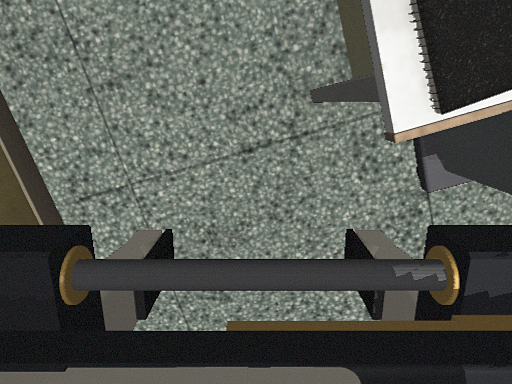

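```bash
cat > h.py <<'E'
import numpy as np, cv2
from scipy.optimize import least_squares
from plant import r
def cam(n):
    c=r.camera_params(n); f=192/np.tan(np.radians(c["vfov"]/2)); return np.array(c["R"]),np.array(c["t"]),f,c["cx"],c["cy"]
def proj(n,X,c=None):
    R,t,f,cx,cy=c or cam(n); p=np.atleast_2d(X)@R.T+t; return np.c_[f*p[:,0]/p[:,2]+cx,f*p[:,1]/p[:,2]+cy]
def atz(n,uv,z,c=None):
    R,t,f,cx,cy=c or cam(n); o=-R.T@t; d=R.T@np.array([(uv[0]-cx)/f,(uv[1]-cy)/f,1]); return o+d*(z-o[2])/d[2]
def crop(src,dst,x0,y0,x1,y1,s):
    im=cv2.imread(src)[y0:y1,x0:x1]; cv2.imwrite(dst,cv2.resize(im,None,fx=s,fy=s,interpolation=cv2.INTER_CUBIC))
E
python3 - <<'E'
from h import *
crop("pics/a_scene.png","pics/b_scene.png",150,160,370,280,3.5)
crop("pics/a_side.png","pics/b_side.png",160,110,350,300,3)
for n,uv in [("scene",(178,232)),("side",(313,271)),("scene",(228,256)),("side",(293,224)),("scene",(206,220)),("side",(270,263)),("side",(184,250))]: print(n,uv,atz(n,uv,0.01).round(3))
E
```

```text
scene (178, 232) [0.372 0.217 0.01 ]
side (313, 271) [0.37  0.231 0.01 ]
scene (228, 256) [0.417 0.045 0.01 ]
side (293, 224) [0.415 0.057 0.01 ]
scene (206, 220) [0.461 0.217 0.01 ]
side (270, 263) [0.482 0.21  0.01 ]
side (184, 250) [0.72  0.175 0.01 ]
```

View pics/b_scene.png

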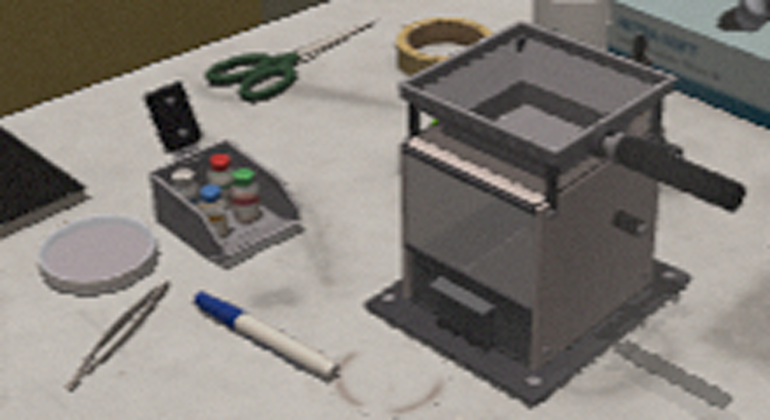

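View pics/b_side.png

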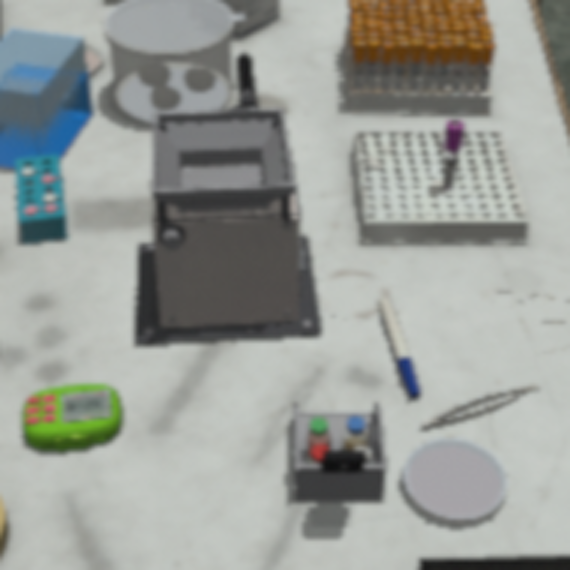

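```bash
cat > fit.py <<'E'
from h import *
C={n:cam(n) for n in("scene","side")}
def S(n,a,b): return (a/3.5+150,b/3.5+160) if n=="scene" else (a/3+160,b/3+110)
st=[("scene",(367,307),(-.095,.08,0)),("scene",(530,403),(-.095,-.08,0)),("scene",(691,277),(.095,-.08,0)),
("side",(136,343),(.095,.08,0)),("side",(321,333),(-.095,.08,0)),("side",(309,235),(-.095,-.08,.004)),]
# rim outer corners (size a)
rim=[("scene",(401,90),(-1,1)),("scene",(557,157),(-1,-1)),("scene",(677,78),(1,-1)),("scene",(522,24),(1,1)),
("side",(152,193),(1,1)),("side",(297,190),(-1,1)),("side",(283,112),(-1,-1)),("side",(157,116),(1,-1))]
sc=[("scene",(226,264),(-.0385,-.058,.0115)),("scene",(302,228),(.0385,-.058,.0115)),("scene",(173,117),(0,.058,.082)),
("side",(343,460),(0,.058,.082)),("side",(289,500),(.0385,.036,0)),("side",(383,500),(-.0385,.036,0))]
def T(p,X):
    c,s=np.cos(p[2]),np.sin(p[2]); X=np.array(X); return np.array([p[0]+c*X[0]-s*X[1],p[1]+s*X[0]+c*X[1],X[2]])
def res(p,pts): return np.concatenate([proj(n,T(p,X),C[n])[0]-S(n,*uv) for n,uv,X in pts])
def rr(p): return np.concatenate([res(p[:3],st),res(p[:3],[(n,uv,(a*p[3],b*p[4],.182)) for n,uv,(a,b) in rim])])
if __name__=="__main__":
    s=least_squares(rr,[.6,0,0,.066,.068]); print("station",s.x.round(4),np.degrees(s.x[2])); print(s.fun.reshape(-1,2).round(1).tolist())
    p=s.x
    for a in(0,.55,1.1):
        g=(.05-.095*np.cos(.55-a),-.134,.13+.095*np.sin(.55-a)); w=T(p,g); print("grip",a,w.round(3),proj("scene",w)[0],proj("side",w)[0])
    q=least_squares(res,[.47,.2,0],args=(sc,)); print("scoop",q.x.round(4),np.degrees(q.x[2])); print(q.fun.reshape(-1,2).round(1).tolist())
    for n,X in [("grip",(0,.056,.079)),("lip",(0,-.058,.0115))]: print(n,T(q.x,X).round(4))
    print("mouth",T(p,(0,0,.182)))
E
python3 fit.py
```

```text
station [ 0.5954 -0.0289  0.1206  0.0655  0.0672] 6.907181947071998
[[-1.6, 0.4], [0.5, 1.7], [0.0, 1.2], [-0.6, 0.1], [0.4, 0.4], [-0.6, -0.5], [-1.2, -2.3], [-0.7, -1.8], [-0.8, -0.6], [-0.8, -1.5], [-0.2, -1.6], [-0.9, -2.6], [-0.0, -2.4], [-1.2, -2.1]]
grip 0 [ 0.581 -0.166  0.18 ] [343.58041662 208.68393152] [241.88681239 134.89062816]
grip 0.55 [ 0.567 -0.167  0.13 ] [338.0233863  230.81916943] [246.40081776 148.02842102]
grip 1.1 [ 0.581 -0.166  0.08 ] [339.93495355 246.30628572] [242.33806534 160.80628811]
scoop [0.4764 0.2061 0.0381] 2.1851051059996687
[[-1.3, -1.9], [-0.4, -2.7], [-0.7, -3.1], [-0.3, -2.2], [1.5, -1.6], [-0.4, -1.3]]
grip [0.4742 0.2621 0.079 ]
lip [0.4786 0.1481 0.0115]
mouth [ 0.5953823  -0.02894311  0.182     ]
```

```bash
cat > mv.py <<'E'
import sys,numpy as np
from scipy.spatial.transform import Rotation as Ro
from plant import r
s=r.get_state(); p=s["tcp_pos"]; R=Ro.from_euler("xyz",s["eef_rot"],degrees=True)
a=[float(v) for v in sys.argv[1:7]]
T=Ro.from_euler("xyz",a[3:],degrees=True); d=np.array(a[:3])-p
rv=(R.inv()*T).as_rotvec()
print("tcp",p.round(4),"rot",s["eef_rot"].round(2),"F",s["contact_force"].round(2),"w",s["gripper_width"].round(4),"t",s["time_s"])
print("shift(tool,now)",R.inv().apply(d).round(4),"dist",np.linalg.norm(d).round(4)," rotvec",rv.round(4),"rows>=",(np.degrees(np.linalg.norm(rv))/7.1).round(2))
print("shift in target axes",T.inv().apply(d).round(4))
E
python3 mv.py .474 .34 .25 150 0 2
python3 - <<'E'
from h import *
from scipy.spatial.transform import Rotation as Ro
R,t,f,cx,cy=cam("wrist"); s=r.get_state(); Q=Ro.from_euler("xyz",s["eef_rot"],degrees=True)
print(Q.inv().apply(-R.T@t-s["tcp_pos"]), Q.inv().as_matrix()@R.T)
print(s["joints"])
E
```

```text
[ 0.07113403 -0.00069956 -0.19629023] [[-7.67519349e-04 -9.64226935e-01 -2.65077023e-01]
 [ 9.99999435e-01 -9.35181922e-04  5.06300705e-04]
 [-7.36084017e-04 -2.65076484e-01  9.64227108e-01]]
[ 9.02463948e+01  2.05454051e+01  6.82808787e-01  9.11828415e-04
 -7.01357882e+01 -1.65051312e+01]Traceback (most recent call last):
  File "mv.py", line 8, in <module>
    print("tcp",p.round(4),"rot",s["eef_rot"].round(2),"F",s["contact_force"].round(2),"w",s["gripper_width"].round(4),"t",s["time_s"])
                                                                                           ^^^^^^^^^^^^^^^^^^^^^^^^
AttributeError: 'float' object has no attribute 'round'
```

```bash
sed -i 's/s\["gripper_width"\].round(4)/round(s["gripper_width"],4)/' mv.py; python3 mv.py .474 .34 .25 150 0 2
```

```text
tcp [0.189  0.648  0.1881] rot [-180.     -0.    -16.26] F [ 0.27  0.02 -1.02] w 0.0877 t 0.95
shift(tool,now) [ 0.3598  0.2159 -0.0619] dist 0.4241  rotvec [-0.5191  0.0834 -0.3113] rows>= 4.93
shift in target axes [0.2741 0.3061 0.1052]
```

```bash
python3 -m inch '0.012 0.007 -0.004 0 0 0 1; 0.024 0.0145 -0.004 0 0 0 1; 0.024 0.0145 -0.004 0 0 0 1; 0.024 0.0145 -0.004 0 0 0 1; 0.024 0.0145 -0.004 0 0 0 1; 0.024 0.0145 -0.004 0 0 0 1; 0.024 0.0145 -0.004 0 0 0 1; 0.024 0.0145 -0.004 0 0 0 1; 0.024 0.0145 -0.004 0 0 0 1; 0.024 0.0145 -0.004 0 0 0 1; 0.024 0.0145 -0.004 0 0 0 1; 0.024 0.0145 -0.004 0 0 0 1; 0.024 0.0145 -0.004 0 0 0 1; 0.024 0.0145 -0.004 0 0 0 1; 0.024 0.0145 -0.004 0 0 0 1; 0.012 0.007 -0.002 0 0 0 1; 0 0 0 0 0 0 1'; python3 mv.py .474 .34 .25 150 0 2
```

```text
time_s: 2.37
tcp_pos: [0.4756, 0.3367, 0.2509]
eef_rot: [-180.0, -0.0, -16.4]
contact_force: [0.1, -0.1, 0.4]
gripper_width: 0.0873
tcp [0.4756 0.3367 0.2509] rot [-1.7996e+02 -4.0000e-02 -1.6430e+01] F [ 0.07 -0.12  0.44] w 0.0873 t 2.3667
shift(tool,now) [-0.0025 -0.0027  0.0009] dist 0.0038  rotvec [-0.5196  0.0833 -0.3144] rows>= 4.95
shift in target axes [-0.0015 -0.0034 -0.0009]
```

```bash
python3 -m inch '0 0 0 -0.087 0.014 -0.052 1; 0 0 0 -0.087 0.014 -0.052 1; 0 0 0 -0.087 0.014 -0.052 1; 0 0 0 -0.087 0.014 -0.052 1; 0 0 0 -0.087 0.014 -0.052 1; 0 0 0 -0.087 0.014 -0.052 1; 0 0 0 0 0 0 1'; python3 mv.py .474 .34 .25 150 0 2
python3 - <<'E'
from h import *
im=r.capture("wrist"); cv2.imwrite("pics/w1.png",im[:,:,::-1])
import pickle; pickle.dump(cam("wrist"),open("w1.pkl","wb"))
print(r.recognise("scoop_grip","wrist")[:2]); print(r.get_state()["joints"])
E
```

```text
time_s: 2.95
tcp_pos: [0.4723, 0.3404, 0.2464]
eef_rot: [149.2, 0.2, 2.4]
contact_force: [-0.3, -0.7, -1.4]
gripper_width: 0.0876
tcp [0.4723 0.3404 0.2464] rot [149.22   0.25   2.38] F [-0.33 -0.69 -1.36] w 0.0876 t 2.95
shift(tool,now) [ 0.0017  0.0022 -0.0029] dist 0.004  rotvec [0.0137 0.0003 0.008 ] rows>= 0.13
shift in target axes [ 0.0017  0.0022 -0.0029]
[{'xy': [248.2, 157.3], 'p': 0.76}]
[ 64.73696456  24.65284244   2.01760112  13.38857274 -94.66594642
  25.23781045]
```

View pics/w1.png

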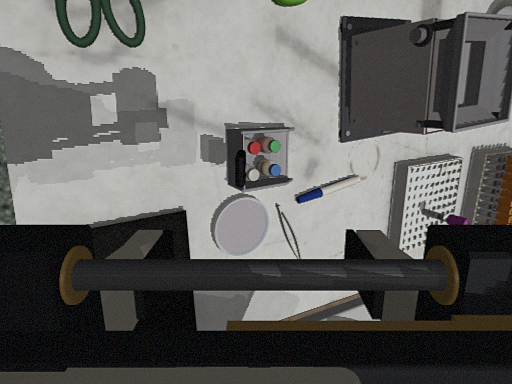

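Run:
```python
from h import *; import pickle
c=pickle.load(open("w1.pkl","rb")); from fit import T
q=[.4764,.2061,.0381]
im=cv2.resize(cv2.imread("pics/w1.png"),None,fx=5,fy=5,interpolation=cv2.INTER_CUBIC)
for X,col in [((0,.056,.079),(0,0,255)),((0,.067,.098),(0,255,255)),((0,.041,.053),(0,255,255)),((.0385,-.058,.0115),(255,0,0)),((-.0385,-.058,.0115),(255,0,0)),((-.0385,.036,.045),(0,255,0)),((.0385,.036,.045),(0,255,0)),((-.0385,.036,0),(255,0,255))]:
    u=proj("wrist",T(q,X),c)[0]; print(X,u.round(1)); cv2.circle(im,tuple(int(v*5+2) for v in u),4,col,-1)
cv2.imwrite("pics/w1c.png",im[560:1000,1060:1560])
```

```text
(0, 0.056, 0.079) [243.8 167. ]
(0, 0.067, 0.098) [243.1 170.8]
(0, 0.041, 0.053) [244.6 162.5]
(0.0385, -0.058, 0.0115) [290.6 126.2]
(-0.0385, -0.058, 0.0115) [289.3 177.6]
(-0.0385, 0.036, 0.045) [245.4 190.4]
(0.0385, 0.036, 0.045) [244.9 130.5]
(-0.0385, 0.036, 0) [230.3 183.4]
```

View pics/w1c.png

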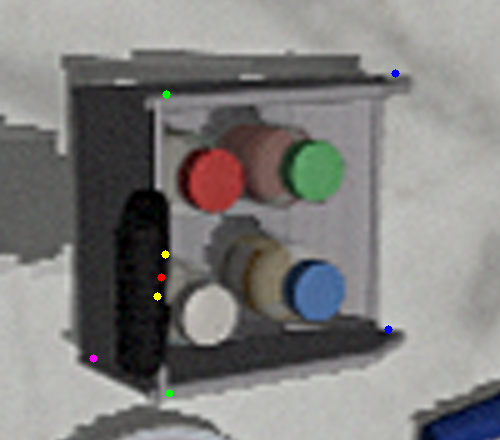

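Run:
```python
from h import *; import pickle
import fit
from fit import T,sc,C
C["w"]=pickle.load(open("w1.pkl","rb"))
W=lambda a,b:((a+1060-2)/5,(b+560-2)/5)
pts=[(n,fit.S(n,*uv),X) for n,uv,X in sc]+[("w",W(*uv),X) for uv,X in [((408,82),(.0385,-.058,.0115)),((403,335),(-.0385,-.058,.0115)),((158,400),(-.0385,.036,.045)),((150,99),(.0385,.036,.045)),((143,281),(0,.056,.079)),((66,338),(-.0385,.036,0))]]
def f(p,P): return np.concatenate([proj(n,T(p,X),C[n])[0]-uv for n,uv,X in P])
for P in (pts,pts[6:],pts[:6]):
    q=least_squares(f,[.47,.2,0],args=(P,),loss="soft_l1"); print(q.x.round(4)); print(f(q.x,pts).reshape(-1,2).round(1).tolist()); print(T(q.x,(0,.056,.079)).round(4))
# each camera: raised by dz
def g(p,P): return np.concatenate([proj(n,T(p[:3],X)+[0,0,p[3]],C[n])[0]-uv for n,uv,X in P])
q=least_squares(g,[.47,.2,0,0],args=(pts[6:],)); print(q.x.round(4),g(q.x,pts[6:]).reshape(-1,2).round(1).tolist())
```

```text
[0.4755 0.2094 0.0299]
[[-2.5, -2.3], [-1.4, -3.0], [-1.4, -3.5], [-0.1, -1.1], [1.6, -0.6], [-0.2, -0.2], [-4.3, -0.8], [-4.9, 0.0], [-0.3, -0.5], [1.1, -0.4], [1.1, -0.3], [3.2, 4.8]]
[0.4739 0.2654 0.079 ]
[0.4753 0.2099 0.028 ]
[[-2.7, -2.3], [-1.6, -3.0], [-1.6, -3.5], [-0.1, -1.0], [1.7, -0.5], [-0.1, -0.0], [-4.5, -0.6], [-5.2, 0.3], [-0.6, -0.3], [0.8, -0.3], [0.7, -0.1], [2.8, 4.9]]
[0.4737 0.2659 0.079 ]
[0.4777 0.2077 0.0568]
[[-0.8, -2.4], [-0.2, -3.4], [-0.9, -3.3], [-0.4, -1.7], [1.2, -0.9], [-0.7, -1.1], [-3.8, -3.4], [-3.4, -2.5], [1.6, -1.6], [1.6, -1.4], [2.4, -0.9], [5.0, 3.8]]
[0.4745 0.2636 0.079 ]
[0.4787 0.2175 0.0173 0.0155] [[-2.1, -1.9], [-3.5, 0.9], [-0.4, 0.1], [1.6, -2.5], [1.2, -1.0], [2.5, 5.0]]
```

```bash
python3 mv.py .475 .296 .132 150 0 2
```

```text
tcp [0.473  0.3399 0.2484] rot [1.4972e+02 8.0000e-02 2.1100e+00] F [ 0.49 -0.5   0.25] w 0.0876 t 3.05
shift(tool,now) [ 0.0005 -0.0208  0.1227] dist 0.1244  rotvec [0.0048 0.0002 0.0024] rows>= 0.04
shift in target axes [ 0.0005 -0.0202  0.1228]
```

```bash
python3 -m inch '0 -0.002 0.010 0 0 0 1; 0 -0.003 0.019 0 0 0 1; 0 -0.003 0.019 0 0 0 1; 0 -0.003 0.019 0 0 0 1; 0.0005 -0.003 0.019 0 0 0 1; 0 -0.003 0.019 0 0 0 1; 0 -0.002 0.012 0 0 0 1; 0 -0.0015 0.006 0 0 0 1; 0 0 0 0 0 0 1; 0 0 0 0 0 0 1'; python3 mv.py .475 .296 .132 150 0 2
python3 - <<'E'
from h import *
im=r.capture("wrist"); cv2.imwrite("pics/w2.png",im[:,:,::-1])
import pickle; pickle.dump(cam("wrist"),open("w2.pkl","wb"))
im=r.capture("scene"); cv2.imwrite("pics/s2.png",im[:,:,::-1])
im=r.capture("side"); cv2.imwrite("pics/d2.png",im[:,:,::-1])
from fit import T
crop("pics/d2.png","pics/d2c.png",200,200,360,320,4.5)
c=cam("wrist"); q=[.4755,.2094,.03]
im=cv2.imread("pics/w2.png")
for X in [(0,.056,.079),(0.018,.056,.079),(-.018,.056,.079),(0.018,.067,.098),(-.018,.067,.098)]:
    u=proj("wrist",T(q,X),c)[0]; print(X,u.round(1)); cv2.circle(im,tuple(int(v) for v in u),2,(0,0,255),-1)
cv2.imwrite("pics/w2c.png",cv2.resize(im,None,fx=1.5,fy=1.5))
E
```

```text
time_s: 3.88
tcp_pos: [0.4763, 0.2947, 0.1343]
eef_rot: [149.9, -0.1, 2.0]
contact_force: [0.5, 0.7, 0.2]
gripper_width: 0.0876
tcp [0.4763 0.2947 0.1343] rot [ 1.4992e+02 -5.0000e-02  1.9900e+00] F [0.55 0.68 0.25] w 0.0876 t 3.8833
shift(tool,now) [-0.0012 -0.0023  0.0013] dist 0.0029  rotvec [ 0.0013 -0.0008 -0.0005] rows>= 0.01
shift in target axes [-0.0012 -0.0023  0.0013]
(0, 0.056, 0.079) [257.4 198.5]
(0.018, 0.056, 0.079) [257.5 176.8]
(-0.018, 0.056, 0.079) [257.4 219.5]
(0.018, 0.067, 0.098) [257.4 183.1]
(-0.018, 0.067, 0.098) [257.3 229.1]
```

View pics/w2c.png

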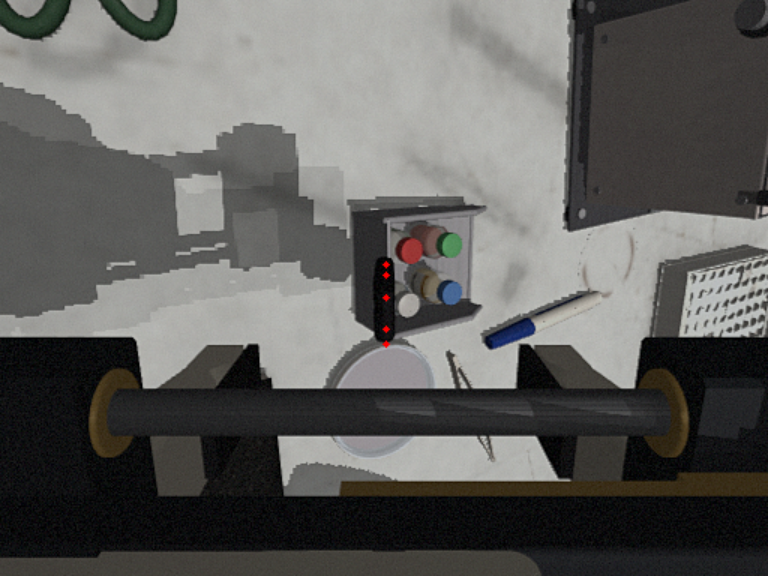

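View pics/d2c.png

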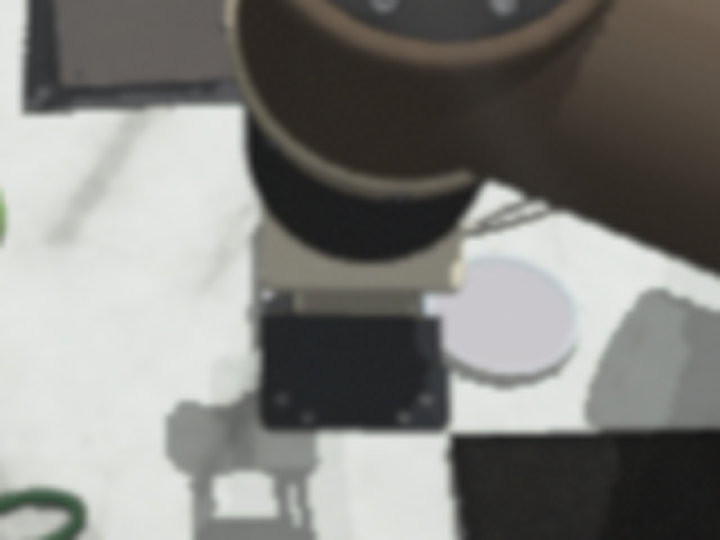

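View pics/s2.png

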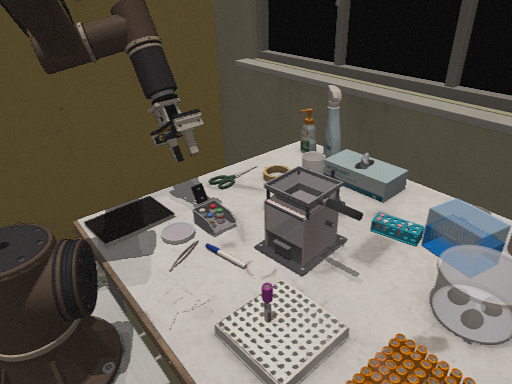

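```bash
python3 mv.py .4742 .2565 .0625 150 0 2
```

```text
tcp [0.4763 0.2955 0.1344] rot [ 1.4995e+02 -7.0000e-02  2.0400e+00] F [ 0.08 -0.2   0.56] w 0.0873 t 4.0333
shift(tool,now) [-0.0036 -0.0023  0.0817] dist 0.0818  rotvec [ 0.0009 -0.0014  0.    ] rows>= 0.01
shift in target axes [-0.0035 -0.0022  0.0817]
```

```bash
python3 -m inch '-0.001 -0.001 0.006 0 0 0 1; -0.001 -0.001 0.012 0 0 0 1; -0.001 0 0.014 0 0 0 1; 0 0 0.014 0 0 0 1; 0 0 0.014 0 0 0 1; 0 0 0.012 0 0 0 1; 0 0 0.006 0 0 0 1; 0 0 0.003 0 0 0 1; 0 0 0 0 0 0 1'; python3 mv.py .4742 .2565 .0625 150 0 2
python3 - <<'E'
from h import *
im=r.capture("wrist"); cv2.imwrite("pics/w3.png",im[:,:,::-1])
crop("pics/w3.png","pics/w3c.png",100,100,400,260,2.5)
E
```

```text
time_s: 4.78
tcp_pos: [0.4742, 0.2555, 0.0622]
eef_rot: [149.8, 0.0, 2.0]
contact_force: [0.0, 0.6, 0.1]
gripper_width: 0.0875
tcp [0.4742 0.2555 0.0622] rot [1.4981e+02 2.0000e-02 2.0300e+00] F [0.02 0.61 0.11] w 0.0875 t 4.7833
shift(tool,now) [-0.     -0.0007 -0.0008] dist 0.001  rotvec [ 0.0033 -0.      0.0007] rows>= 0.03
shift in target axes [-0.     -0.0007 -0.0008]
```

View pics/w3c.png

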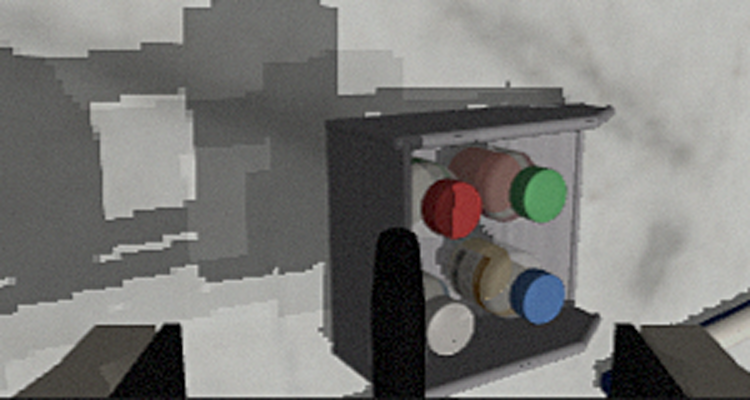

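```bash
python3 -m inch '0 0 0 0 0 0 0.4; 0 0 0 0 0 0 0.2; 0 0 0 0 0 0 0; 0 0 0 0 0 0 0; 0 0 0 0 0 0 0; 0 0 0 0 0 0 0; 0 0 0 0 0 0 0' 50; python3 mv.py .4742 .2565 .0825 150 0 2
```

```text
time_s: 5.42
tcp_pos: [0.4743, 0.2558, 0.0624]
eef_rot: [149.8, 0.0, 2.0]
contact_force: [-1.0, -0.1, 0.0]
gripper_width: 0.046
tcp [0.4743 0.2558 0.0624] rot [149.83   0.     2.04] F [-0.95 -0.07  0.02] w 0.046 t 5.4167
shift(tool,now) [-0.0001  0.0095 -0.0177] dist 0.0201  rotvec [ 0.0029 -0.0003  0.0007] rows>= 0.02
shift in target axes [-0.0001  0.0094 -0.0177]
```

```bash
python3 -m inch '0 0 0 0 0 0 0; 0 0 0 0 0 0 0; 0 0 0 0 0 0 0; 0 0 0 0 0 0 0; 0 0 0 0 0 0 0; 0 0 0 0 0 0 0; 0 0 0 0 0 0 0; 0 0 0 0 0 0 0; 0 0 0 0 0 0 0' 50
```

```text
time_s: 6.17
tcp_pos: [0.4743, 0.2557, 0.0624]
eef_rot: [149.8, 0.0, 2.0]
contact_force: [-0.2, -1.1, 0.4]
gripper_width: 0.0091
```

```bash
python3 -m inch '0 0.001 -0.0017 0 0 0 0; 0 0.002 -0.0035 0 0 0 0; 0 0.003 -0.0052 0 0 0 0; 0 0.003 -0.0052 0 0 0 0; 0 0.002 -0.0035 0 0 0 0; 0 0.001 -0.0017 0 0 0 0; 0 0 0 0 0 0 0; 0 0 0 0 0 0 0; 0 0 0 0 0 0 0'; python3 mv.py .4742 .2565 .0825 150 0 2
python3 - <<'E'
from h import *
im=r.capture("wrist"); cv2.imwrite("pics/w4.png",im[:,:,::-1])
crop("pics/w4.png","pics/w4c.png",100,100,400,260,2.5)
im=r.capture("scene"); cv2.imwrite("pics/s4.png",im[:,:,::-1])
crop("pics/s4.png","pics/s4c.png",140,140,300,260,4.5)
E
```

```text
time_s: 6.92
tcp_pos: [0.4742, 0.2557, 0.0862]
eef_rot: [149.8, 0.0, 2.0]
contact_force: [0.0, 0.4, -1.8]
gripper_width: 0.0089
tcp [0.4742 0.2557 0.0862] rot [1.4983e+02 2.0000e-02 2.0400e+00] F [ 0.02  0.42 -1.84] w 0.0089 t 6.9167
shift(tool,now) [ 0.0001 -0.0025  0.0028] dist 0.0038  rotvec [ 0.003  -0.0001  0.0007] rows>= 0.02
shift in target axes [ 0.0001 -0.0025  0.0028]
```

View pics/w4c.png

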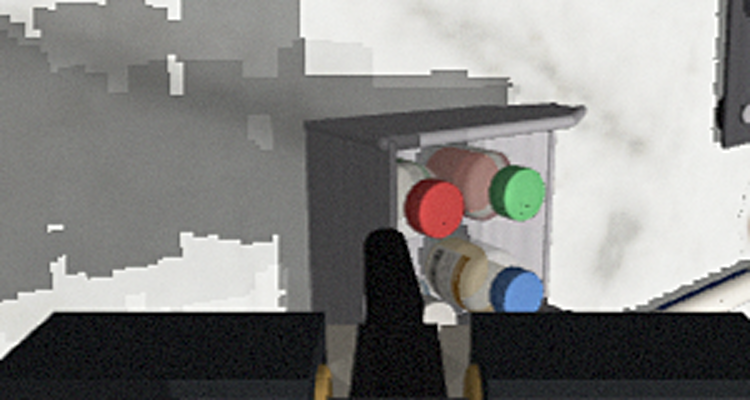

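View pics/s4c.png

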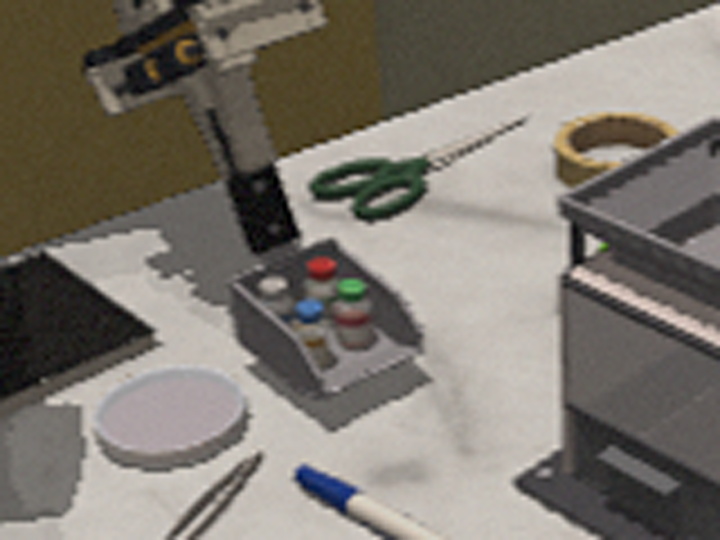

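```bash
python3 -m inch '0 0.0015 -0.0026 0 0 0 0; 0 0.003 -0.0052 0 0 0 0; 0 0.0045 -0.0078 0 0 0 0; 0 0.006 -0.0104 0 0 0 0; 0 0.006 -0.0104 0 0 0 0; 0 0.006 -0.0104 0 0 0 0; 0 0.006 -0.0104 0 0 0 0; 0 0.006 -0.0104 0 0 0 0; 0 0.006 -0.0104 0 0 0 0; 0 0.006 -0.0104 0 0 0 0; 0 0.006 -0.0104 0 0 0 0; 0 0.006 -0.0104 0 0 0 0; 0 0.006 -0.0104 0 0 0 0; 0 0.006 -0.0104 0 0 0 0; 0 0.006 -0.0104 0 0 0 0; 0 0.0045 -0.0078 0 0 0 0; 0 0.003 -0.0052 0 0 0 0; 0 0.0015 -0.0026 0 0 0 0; 0 0 0 0 0 0 0'; python3 mv.py .595 .0905 .270 150 0 5
```

```text
time_s: 8.6
tcp_pos: [0.4744, 0.2566, 0.267]
eef_rot: [149.9, -0.0, 2.0]
contact_force: [1.1, -0.6, -3.2]
gripper_width: 0.0088
tcp [0.4744 0.2566 0.267 ] rot [ 1.4987e+02 -2.0000e-02  2.0400e+00] F [ 1.06 -0.57 -3.24] w 0.0088 t 8.6
shift(tool,now) [0.1146 0.1487 0.0829] dist 0.2053  rotvec [ 0.0023  0.0256 -0.0449] rows>= 0.42
shift in target axes [0.1057 0.1539 0.0853]
```

```bash
python3 -m inch '0.0017 0.0022 0.0012 0 0 0 0; 0.0034 0.0044 0.0024 0 0 0 0; 0.005 0.0066 0.0037 0 0 0 0; 0.0066 0.0088 0.0049 0 0.0018 -0.0032 0; 0.0066 0.0088 0.0049 0 0.0018 -0.0032 0; 0.0066 0.0088 0.0049 0 0.0018 -0.0032 0; 0.0066 0.0088 0.0049 0 0.0018 -0.0032 0; 0.0066 0.0088 0.0049 0 0.0018 -0.0032 0; 0.0066 0.0088 0.0049 0 0.0018 -0.0032 0; 0.0066 0.0088 0.0049 0 0.0018 -0.0032 0; 0.0066 0.0088 0.0049 0 0.0018 -0.0032 0; 0.0066 0.0088 0.0049 0 0.0018 -0.0032 0; 0.0066 0.0088 0.0049 0 0.0018 -0.0032 0; 0.0066 0.0088 0.0049 0 0.0018 -0.0032 0; 0.0066 0.0088 0.0049 0 0.0018 -0.0032 0; 0.0066 0.0088 0.0049 0 0.0018 -0.0032 0; 0.0066 0.0088 0.0049 0 0.0018 -0.0032 0; 0.005 0.0066 0.0037 0 0 0 0; 0.0034 0.0044 0.0024 0 0 0 0; 0.0017 0.0022 0.0012 0 0 0 0'; python3 mv.py .595 .0905 .270 150 0 5;  python3 - <<'E'
from h import *
im=r.capture("wrist"); cv2.imwrite("pics/w5.png",im[:,:,::-1])
im=r.capture("scene"); cv2.imwrite("pics/s5.png",im[:,:,::-1])
print(r.get_state()["joints"].round(1))
E
```

```text
time_s: 10.27
tcp_pos: [0.5973, 0.0915, 0.2696]
eef_rot: [149.8, 0.1, 4.9]
contact_force: [0.1, -0.6, -2.2]
gripper_width: 0.0089
tcp [0.5973 0.0915 0.2696] rot [1.4983e+02 5.0000e-02 4.9400e+00] F [ 0.07 -0.62 -2.17] w 0.0089 t 10.2667
shift(tool,now) [-0.0024  0.0008  0.0001] dist 0.0026  rotvec [ 0.003   0.0014 -0.0005] rows>= 0.03
shift in target axes [-0.0024  0.0008  0.    ]
[ 43.1  17.5  -9.5  23.4 -83.3  44.9]
```

View pics/w5.png

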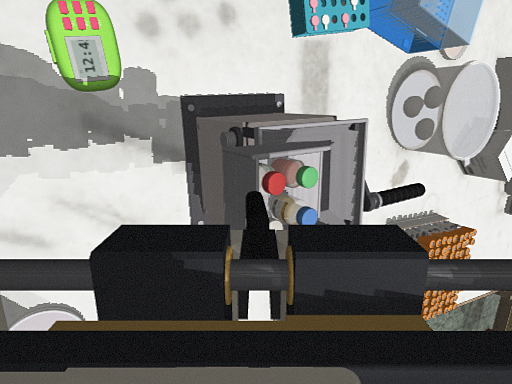

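View pics/s5.png

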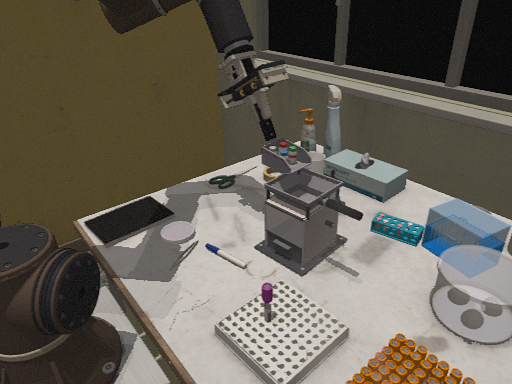

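```bash
python3 -m inch '-0.003 0 0 0 0 0 0; -0.006 0 0 0 0 0 0; -0.003 0.003 -0.0019 0.03 0 0 0; 0 0.006 -0.0038 0.061 0 0 0; 0 0.006 -0.0038 0.061 0 0 0; 0 0.006 -0.0038 0.061 0 0 0; 0 0.006 -0.0038 0.061 0 0 0; 0 0.006 -0.0038 0.061 0 0 0; 0 0.0055 0.0012 0.061 0 0 0; 0 0.0055 0.0012 0.061 0 0 0; 0 0.0055 0.0012 0.061 0 0 0; 0 0.0055 0.0012 0.061 0 0 0'; python3 mv.py .595 .0905 .270 185 0 5;  python3 - <<'E'
from h import *
im=r.capture("wrist"); cv2.imwrite("pics/w6.png",im[:,:,::-1])
im=r.capture("scene"); cv2.imwrite("pics/s6.png",im[:,:,::-1])
crop("pics/s6.png","pics/s6c.png",180,80,380,240,3.8)
E
```

```text
time_s: 11.37
tcp_pos: [0.5885, 0.0468, 0.3004]
eef_rot: [-176.8, -0.1, 5.1]
contact_force: [-0.8, -1.1, -1.9]
gripper_width: 0.009
tcp [0.5885 0.0468 0.3004] rot [-1.7676e+02 -1.1000e-01  5.0700e+00] F [-0.8  -1.1  -1.91] w 0.009 t 11.3667
shift(tool,now) [ 0.0103 -0.0411  0.0328] dist 0.0536  rotvec [ 0.0307 -0.0018  0.0014] rows>= 0.25
shift in target axes [ 0.0103 -0.0401  0.034 ]
```

View pics/w6.png

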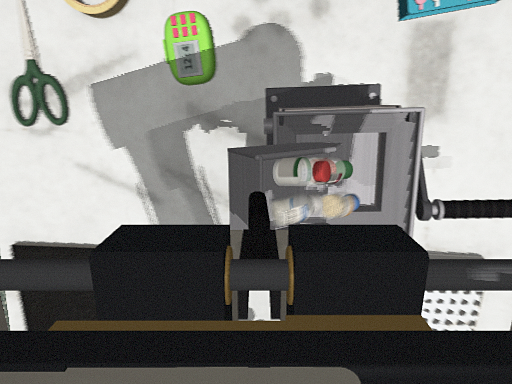

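View pics/s6c.png

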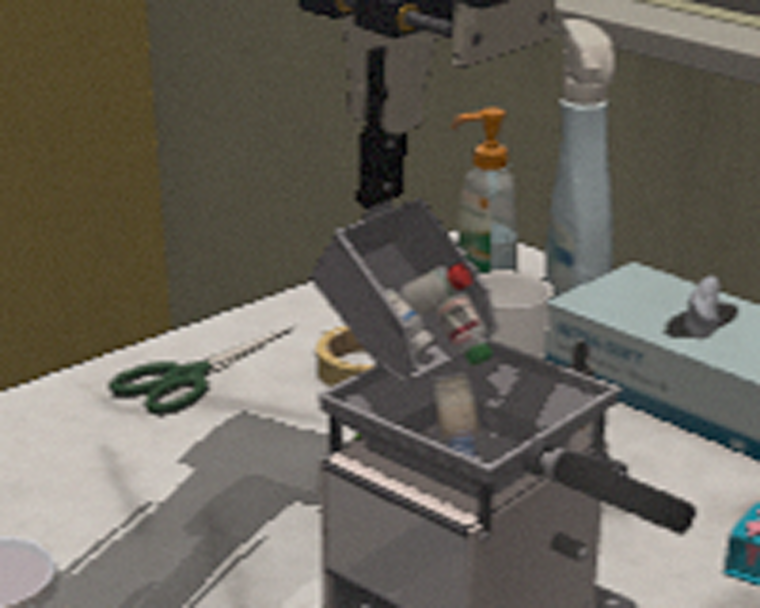

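```bash
python3 -m inch '0 0.0064 0.0012 0.061 0 0 0; 0 0.0066 0.0012 0.061 0 0 0; 0 0.0068 0.0012 0.061 0 0 0; 0 0.007 0.0012 0.061 0 0 0; 0 0.006 -0.0038 0.061 0 0 0; 0 0.006 -0.0038 0.061 0 0 0; 0 0.006 -0.0038 0.061 0 0 0; 0 0.006 -0.0038 0.061 0 0 0; 0 0.006 -0.0038 0.061 0 0 0; 0 0.006 -0.0038 0.061 0 0 0; 0 0 0 0 0 0 0; 0 0 0 0 0 0 0'; python3 mv.py .595 -.03 .290 -140 0 5;  python3 - <<'E'
from h import *
im=r.capture("wrist"); cv2.imwrite("pics/w7.png",im[:,:,::-1])
im=r.capture("scene"); cv2.imwrite("pics/s7.png",im[:,:,::-1])
crop("pics/s7.png","pics/s7c.png",180,80,380,240,3.8)
E
```

```text
time_s: 12.47
tcp_pos: [0.5946, -0.0221, 0.2943]
eef_rot: [-142.1, 0.1, 4.9]
contact_force: [-0.4, -0.0, -0.8]
gripper_width: 0.0087
tcp [ 0.5946 -0.0221  0.2943] rot [-142.07    0.15    4.89] F [-0.41 -0.03 -0.77] w 0.0087 t 12.4667
shift(tool,now) [-0.0002  0.0089 -0.0015] dist 0.009  rotvec [ 0.0362  0.0008 -0.0031] rows>= 0.29
shift in target axes [-0.0003  0.0088 -0.0018]
```

View pics/w7.png

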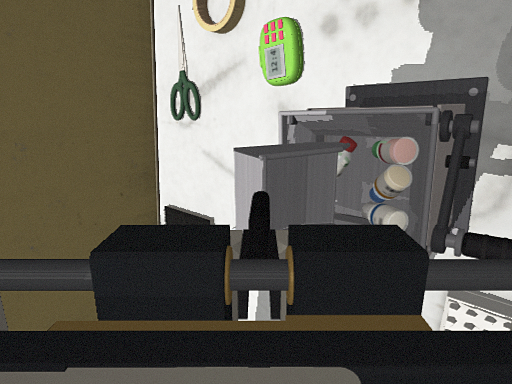

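View pics/s7c.png

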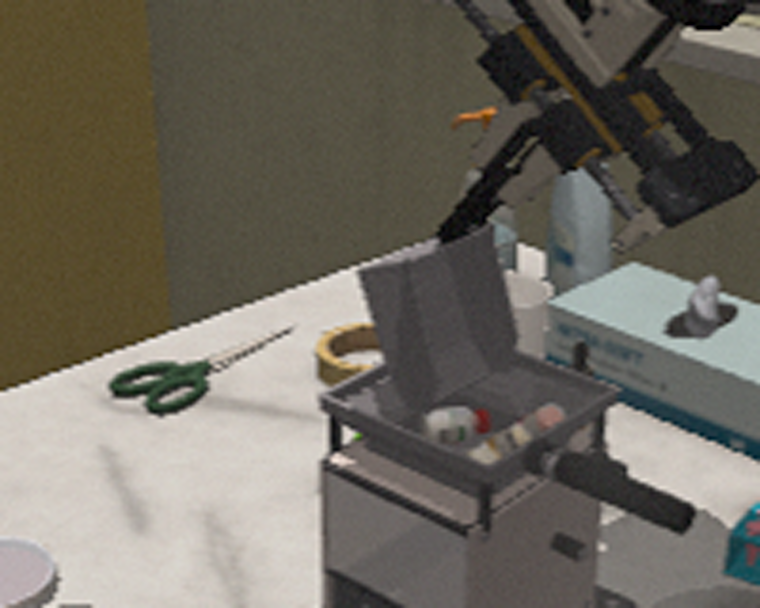

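```bash
python3 -m inch '0 -0.0015 -0.002 0 0 0 0; 0 -0.003 -0.004 0 0 0 0; 0 -0.0045 -0.006 0 0 0 0; 0 -0.006 -0.008 0 0 0 0; 0 -0.006 -0.008 0 0 0 0; 0 -0.0045 -0.006 0 0 0 0; 0 -0.003 -0.004 0 0 0 0; 0 -0.0015 -0.002 0 0 0 0; 0 0 0 0 0 0 0'; python3 mv.py .595 -.03 .290 -140 0 5;  python3 - <<'E'
from h import *
im=r.capture("wrist"); cv2.imwrite("pics/w8.png",im[:,:,::-1])
im=r.capture("scene"); cv2.imwrite("pics/s8.png",im[:,:,::-1])
crop("pics/s8.png","pics/s8c.png",180,80,380,240,3.8)
E
```

```text
time_s: 13.32
tcp_pos: [0.595, -0.0221, 0.3458]
eef_rot: [-142.1, -0.0, 5.0]
contact_force: [0.4, 0.3, -1.6]
gripper_width: 0.0088
tcp [ 0.595  -0.0221  0.3458] rot [-1.4206e+02 -1.0000e-02  4.9800e+00] F [ 0.42  0.28 -1.56] w 0.0088 t 13.3167
shift(tool,now) [-0.0007  0.0406  0.0391] dist 0.0564  rotvec [ 0.0359 -0.0004 -0.0001] rows>= 0.29
shift in target axes [-0.0007  0.0419  0.0377]
```

View pics/w8.png

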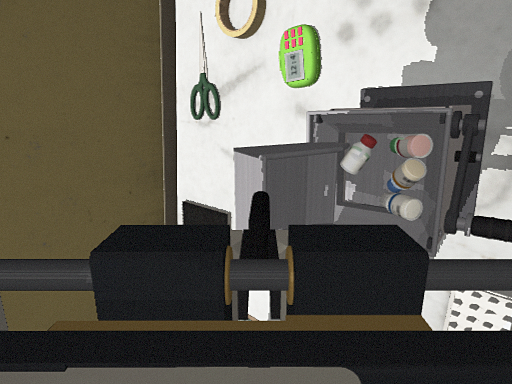

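View pics/s8c.png

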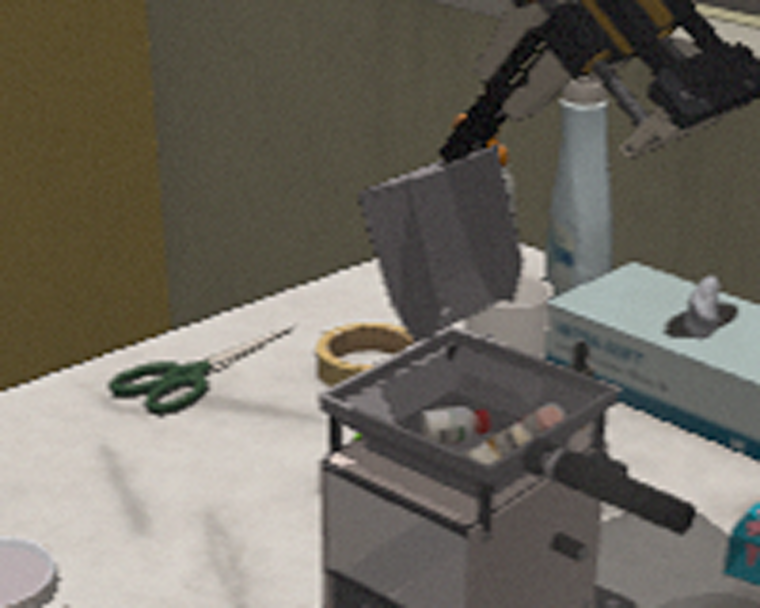

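```bash
python3 -m inch '0 -0.0048 0.0033 -0.05 0 0 0; 0 -0.0093 0.007 -0.1 0 0 0; 0 -0.0093 0.007 -0.1 0 0 0; 0 -0.0093 0.007 -0.1 0 0 0; 0 -0.0093 0.007 -0.1 0 0 0; 0 -0.0093 0.007 -0.1 0 0 0; 0 -0.0093 0.007 -0.1 0 0 0; 0 -0.0093 0.007 -0.1 0 0 0; 0 -0.0093 0.007 -0.1 0 0 0; 0 -0.0093 0.007 -0.1 0 0 0; 0 -0.0093 0.007 -0.1 0 0 0; 0 -0.0093 0.007 -0.1 0 0 0; 0 -0.0066 0.005 -0.07 0 0 0; 0 -0.0015 0.001 -0.015 0 0 0; 0 0 0 0 0 0 0'; python3 mv.py .475 .256 .270 150 0 2
```

```text
time_s: 14.67
tcp_pos: [0.5839, 0.0935, 0.2718]
eef_rot: [147.0, 0.3, 5.1]
contact_force: [0.5, -0.7, -1.5]
gripper_width: 0.0088
tcp [0.5839 0.0935 0.2718] rot [147.03   0.32   5.11] F [ 0.46 -0.67 -1.53] w 0.0088 t 14.6667
shift(tool,now) [-0.094  -0.1452 -0.0914] dist 0.1956  rotvec [ 0.0519 -0.0236  0.0492] rows>= 0.61
shift in target axes [-0.1032 -0.1448 -0.0815]
```

```bash
python3 -m inch '-0.004 -0.006 -0.004 0.01 0 0 0; -0.008 -0.012 -0.0078 0.021 0 0 0; -0.008 -0.012 -0.0078 0.021 0 0 0; -0.008 -0.012 -0.0076 0 0 0 0; -0.008 -0.012 -0.007 0 0 0 0; -0.008 -0.012 -0.007 0 -0.006 0.012 0; -0.008 -0.012 -0.007 0 -0.006 0.012 0; -0.008 -0.012 -0.007 0 -0.006 0.012 0; -0.008 -0.012 -0.007 0 -0.006 0.012 0; -0.008 -0.012 -0.007 0 0 0 0; -0.008 -0.012 -0.007 0 0 0 0; -0.008 -0.012 -0.007 0 0 0 0; -0.005 -0.006 -0.004 0 0 0 0; 0 0 0 0 0 0 0; 0 0 0 0 0 0 0'; python3 mv.py .4742 .2557 .0825 150 0 2
```

```text
time_s: 15.92
tcp_pos: [0.4769, 0.2548, 0.2772]
eef_rot: [150.2, -0.1, 2.0]
contact_force: [-0.1, -0.0, -2.1]
gripper_width: 0.0088
tcp [0.4769 0.2548 0.2772] rot [ 1.5019e+02 -1.2000e-01  1.9800e+00] F [-0.07 -0.01 -2.13] w 0.0088 t 15.9167
shift(tool,now) [-0.0031 -0.0976  0.1684] dist 0.1947  rotvec [-0.0033 -0.0017 -0.0014] rows>= 0.03
shift in target axes [-0.0026 -0.0982  0.1681]
```

```bash
python3 -m inch '0 -0.004 0.007 0 0 0 0; -0.001 -0.008 0.014 0 0 0 0; -0.001 -0.01 0.017 0 0 0 0; 0 -0.01 0.017 0 0 0 0; 0 -0.01 0.017 0 0 0 0; 0 -0.01 0.017 0 0 0 0; 0 -0.01 0.017 0 0 0 0; 0 -0.01 0.017 0 0 0 0; 0 -0.01 0.017 0 0 0 0; 0 -0.008 0.014 0 0 0 0; 0 -0.004 0.007 0 0 0 0; 0 -0.0025 0.004 0 0 0 0; 0 0 0 0 0 0 0; 0 0 0 0 0 0 0'; python3 mv.py .4742 .2557 .0624 150 0 2;  python3 - <<'E'
from h import *
im=r.capture("scene"); cv2.imwrite("pics/s9.png",im[:,:,::-1])
crop("pics/s9.png","pics/s9c.png",150,130,350,280,3.8)
E
```

```text
time_s: 17.08
tcp_pos: [0.4759, 0.2559, 0.0865]
eef_rot: [150.2, -0.2, 1.9]
contact_force: [0.0, -0.5, -0.2]
gripper_width: 0.0086
tcp [0.4759 0.2559 0.0865] rot [ 1.502e+02 -1.500e-01  1.910e+00] F [ 0.04 -0.55 -0.17] w 0.0086 t 17.0833
shift(tool,now) [-0.0018 -0.0118  0.021 ] dist 0.0241  rotvec [-0.0034 -0.0016 -0.0027] rows>= 0.04
shift in target axes [-0.0017 -0.0119  0.0209]
```

View pics/s9c.png

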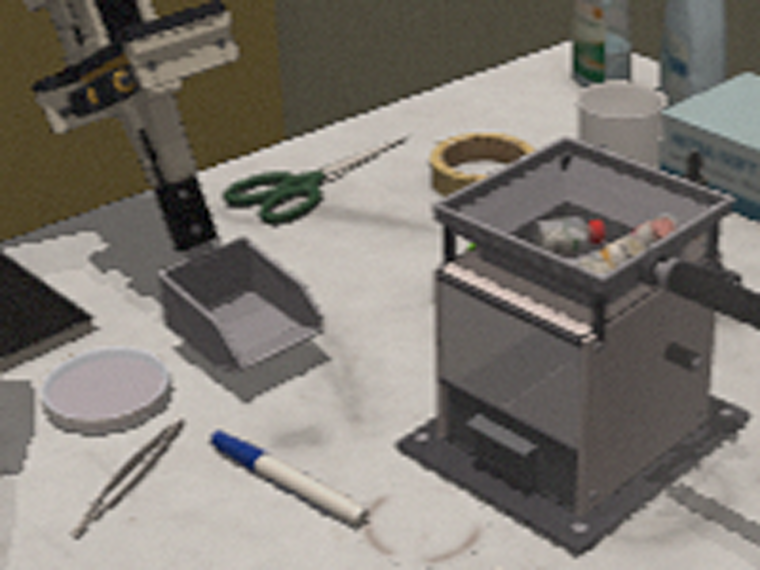

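Scoop is empty and level; the vials lie in the hopper on the shut trap. Lowering.

```bash
python3 -m inch '-0.0008 -0.002 0.0035 0 0 0 0; -0.0008 -0.003 0.005 0 0 0 0; 0 -0.003 0.005 0 0 0 0; 0 -0.002 0.0035 0 0 0 0; 0 -0.001 0.0017 0 0 0 0; 0 -0.0005 0.001 0 0 0 0; 0 0 0 0 0 0 0; 0 0 0 0 0 0 0'; python3 mv.py .4742 .2557 .0624 150 0 2
```

```text
time_s: 17.8
tcp_pos: [0.4739, 0.2558, 0.0632]
eef_rot: [150.2, -0.1, 1.9]
contact_force: [0.5, -0.8, -1.1]
gripper_width: 0.0092
tcp [0.4739 0.2558 0.0632] rot [ 1.5016e+02 -1.2000e-01  1.9100e+00] F [ 0.51 -0.81 -1.13] w 0.0092 t 17.8
shift(tool,now) [ 0.0003 -0.0003  0.0008] dist 0.0009  rotvec [-0.0028 -0.001  -0.0024] rows>= 0.03
shift in target axes [ 0.0003 -0.0003  0.0008]
```

```bash
python3 -m inch '0 -0.0005 0.001 0 0 0 0; 0 0 0 0 0 0 0; 0 0 0 0 0 0 0'; python3 -m inch '0 0 0 0 0 0 0.2; 0 0 0 0 0 0 0.4; 0 0 0 0 0 0 0.7; 0 0 0 0 0 0 1; 0 0 0 0 0 0 1; 0 0 0 0 0 0 1; 0 0 0 0 0 0 1; 0 0 0 0 0 0 1; 0 0 0 0 0 0 1; 0 0 0 0 0 0 1; 0 0 0 0 0 0 1; 0 0 0 0 0 0 1'
```

```text
time_s: 18.05
tcp_pos: [0.4742, 0.2562, 0.0624]
eef_rot: [150.2, -0.2, 1.9]
contact_force: [0.0, 0.3, 1.4]
gripper_width: 0.0093
time_s: 19.05
tcp_pos: [0.474, 0.2559, 0.0621]
eef_rot: [150.2, -0.1, 1.9]
contact_force: [1.0, -0.0, 0.5]
gripper_width: 0.0831
```

```bash
python3 -m inch '0 0 -0.005 0 0 0 1; 0 0 -0.012 0 0 0 1; 0 0 -0.02 0 0 0 1; 0 0 -0.025 0 0 0 1; 0 0 -0.025 0 0 0 1; 0 0.006 -0.025 0 0 0 1; 0 0.012 -0.025 0 0 0 1; 0 0.016 -0.025 0 0 0 1; 0 0.016 -0.025 0 0 0 1; 0 0.016 -0.025 0 0 0 1; 0 0.016 -0.025 0 0 0 1; 0 0.008 -0.014 0 0 0 1; 0 0 0 0 0 0 1'; python3 mv.py .575 -.19 .30 180 15 -83
python3 - <<'E'
from h import *
im=r.capture("scene"); cv2.imwrite("pics/s10.png",im[:,:,::-1])
im=r.capture("wrist"); cv2.imwrite("pics/w10.png",im[:,:,::-1])
print(r.get_state()["joints"].round(1))
E
```

```text
time_s: 20.13
tcp_pos: [0.4728, 0.3035, 0.3291]
eef_rot: [150.5, -0.4, 1.9]
contact_force: [-0.0, -0.3, 1.5]
gripper_width: 0.0876
tcp [0.4728 0.3035 0.3291] rot [150.49  -0.39   1.93] F [-0.02 -0.33  1.45] w 0.0876 t 20.1333
shift(tool,now) [0.0853 0.4176 0.2705] dist 0.5048  rotvec [ 0.6032 -0.5962  1.3946] rows>= 13.17
shift in target axes [ 0.4927 -0.0413 -0.1019]
[  63.3   19.8    4.4   14.1 -100.9   28. ]
```

View pics/w10.png

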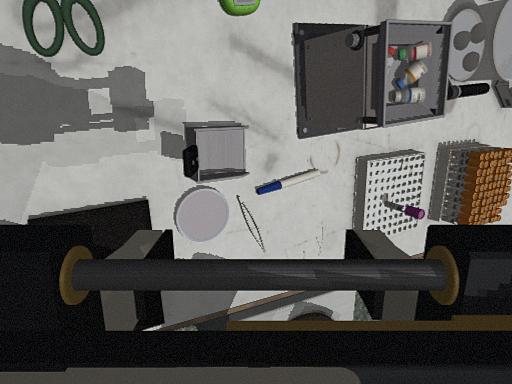

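```bash
python3 -m inch '0.0025 0.0127 0.0072 0 0 0 0; 0.005 0.0254 0.0144 0 0 0 0; 0.005 0.0254 0.0144 0 0 0 0; 0.005 0.0254 0.0144 0 0 0 0; 0.005 0.0254 0.0144 0 0 0 0; 0.005 0.0254 0.0144 0 0 0 0; 0.005 0.0254 0.0144 0 0 0 0; 0.005 0.0254 0.0144 0 0 0 0; 0.005 0.0254 0.0144 0 0 0 0; 0.005 0.0254 0.0144 0 0 0 0; 0.005 0.0254 0.0144 0 0 0 0; 0.005 0.0254 0.0144 0 0 0 0; 0.005 0.0254 0.0144 0 0 0 0; 0.005 0.0254 0.0144 0 0 0 0; 0.005 0.0254 0.0144 0 0 0 0; 0.005 0.0254 0.0144 0 0 0 0; 0.005 0.0254 0.0144 0 0 0 0; 0.0025 0.0127 0.0072 0 0 0 0; 0 0 0 0 0 0 0' 20; python3 mv.py .575 -.19 .30 180 15 -83
```

```text
time_s: 21.82
tcp_pos: [0.572, -0.1937, 0.3256]
eef_rot: [150.2, 0.0, 1.7]
contact_force: [-0.1, 0.9, 0.1]
gripper_width: 0.0002
tcp [ 0.572  -0.1937  0.3256] rot [1.5016e+02 4.0000e-02 1.7300e+00] F [-0.11  0.9   0.07] w 0.0002 t 21.8167
shift(tool,now) [ 0.0032 -0.0159  0.0205] dist 0.0261  rotvec [ 0.6135 -0.5937  1.3908] rows>= 13.17
shift in target axes [ 0.0035 -0.0035  0.0256]
```

```bash
python3 -m inch '0 0 0 0.0205 -0.02 0.0464 0; 0 0 0 0.041 -0.0396 0.0927 0; 0 0 0 0.041 -0.0396 0.0927 0; 0 0 0 0.041 -0.0396 0.0927 0; 0 0 0 0.041 -0.0396 0.0927 0; 0 0 0 0.041 -0.0396 0.0927 0; 0 0 0 0.041 -0.0396 0.0927 0; 0 0 0 0.041 -0.0396 0.0927 0; 0 0 0 0.041 -0.0396 0.0927 0; 0 0 0 0.041 -0.0396 0.0927 0; 0 0 0 0.041 -0.0396 0.0927 0; 0 0 0 0.041 -0.0396 0.0927 0; 0 0 0 0.041 -0.0396 0.0927 0; 0 0 0 0.041 -0.0396 0.0927 0; 0 0 0 0.041 -0.0396 0.0927 0; 0 0 0 0.0205 -0.02 0.0464 0; 0 0 0 0 0 0 0; 0 0 0 0 0 0 0'; python3 mv.py .58 -.175 .25 180 15 -83
python3 - <<'E'
from h import *; import pickle
pickle.dump(cam("wrist"),open("w11.pkl","wb"))
for n in["wrist","scene","side"]:
    im=r.capture(n); cv2.imwrite(f"pics/{n}11.png",im[:,:,::-1])
    print(n,r.recognise("lever_grip",n)[:2])
print(r.get_state()["joints"].round(1))
E
```

```text
time_s: 23.32
tcp_pos: [0.5727, -0.1909, 0.3265]
eef_rot: [-179.9, 15.1, -82.7]
contact_force: [0.3, 0.2, -0.4]
gripper_width: 0.0006
tcp [ 0.5727 -0.1909  0.3265] rot [-179.87   15.08  -82.74] F [ 0.29  0.19 -0.37] w 0.0006 t 23.3167
shift(tool,now) [ 0.0055 -0.0091  0.0778] dist 0.0785  rotvec [-0.001   0.0014  0.0044] rows>= 0.04
shift in target axes [ 0.0054 -0.0092  0.0778]
wrist [{'xy': [243.4, 183.7], 'p': 0.74}, {'xy': [327.5, 218.8], 'p': 0.38}]
scene [{'xy': [340.3, 206.9], 'p': 0.88}]
side [{'xy': [237.6, 144.5], 'p': 0.75}]
[-10.5  16.1  16.1 -14.4 -94.4  17.3]
```

View pics/wrist11.png

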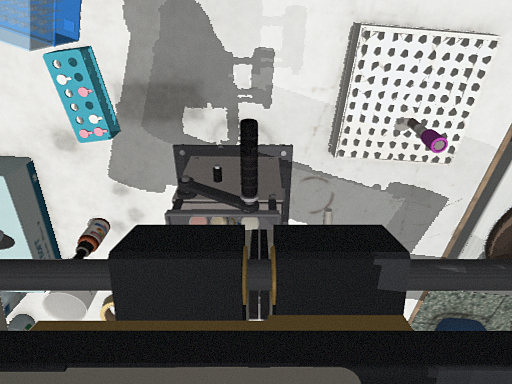

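View pics/side11.png

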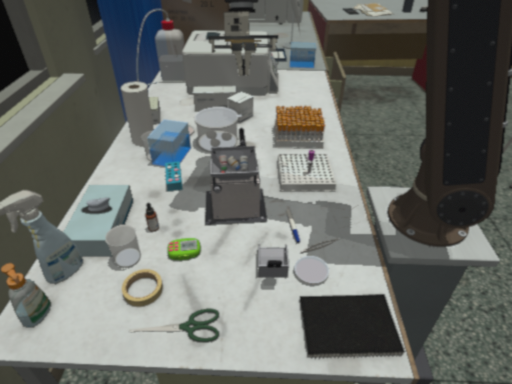

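View pics/scene11.png

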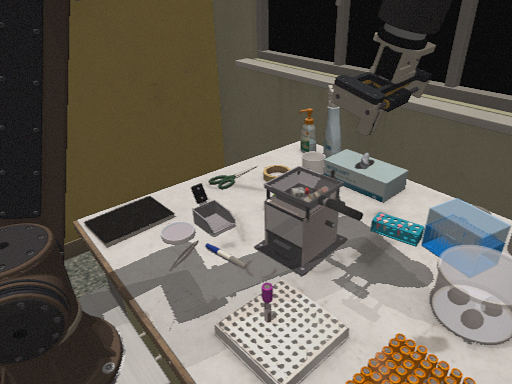

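Run:
```python
from h import *; import pickle
from fit import T
c=pickle.load(open("w11.pkl","rb")); p=(.5954,-.0289,.1206)
for y in (-.092,-.134,-.176): print(y,T(p,(-.031,y,.18)).round(4),proj("w",T(p,(-.031,y,.18)),c)[0].round(1))
for a,b in((-1,-1),(1,-1)): print(proj("w",T(p,(a*.095,b*.08,0)),c)[0].round(1),proj("w",T(p,(a*.0655,b*.0672,.182)),c)[0].round(1))
crop("pics/wrist11.png","pics/w11c.png",160,100,320,230,4.5)
for v in ((249.5,122),(249.5,160)): print(atz("w",v,.18,c).round(4))
```

```text
-0.092 [ 0.5757 -0.124   0.18  ] [248.9 193.6]
-0.134 [ 0.5807 -0.1657  0.18  ] [248.5 158.7]
-0.176 [ 0.5858 -0.2074  0.18  ] [248.  119.2]
[292.4 143.1] [279.5 213.5]
[172.6 142.5] [164.1 212.9]
[ 0.5841 -0.2047  0.18  ]
[ 0.5795 -0.1643  0.18  ]
```

View pics/w11c.png

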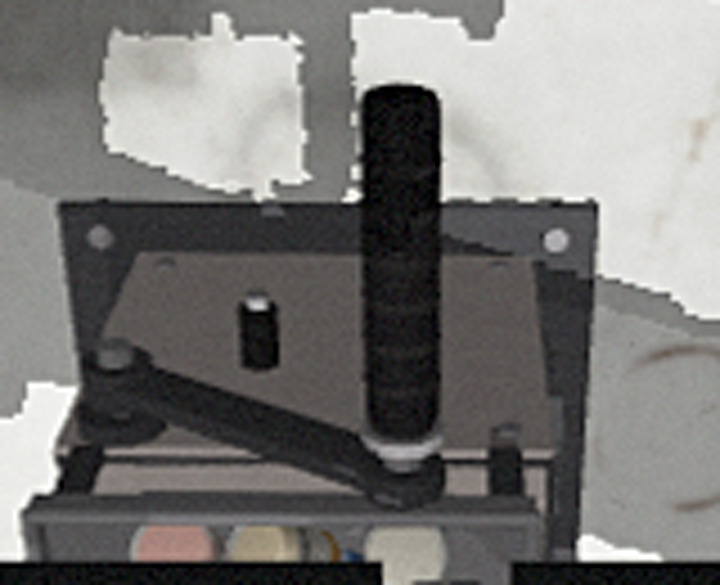

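```bash
python3 mv.py .5805 -.1637 .21 180 15 -83
```

```text
tcp [ 0.5735 -0.19    0.3269] rot [-179.83   15.08  -82.67] F [-0.85  0.05  0.07] w 0.0003 t 23.6167
shift(tool,now) [ 0.0061 -0.0099  0.1194] dist 0.12  rotvec [-0.0015  0.0013  0.0056] rows>= 0.05
shift in target axes [ 0.0059 -0.0101  0.1194]
```

```bash
python3 -m inch '0 -0.001 0.008 0 0 0 0; 0.0008 -0.0015 0.016 0 0 0 0; 0.0008 -0.0015 0.016 0 0 0 0; 0.0008 -0.0015 0.016 0 0 0 0; 0.0008 -0.0015 0.016 0 0 0 0; 0.0008 -0.0015 0.016 0 0 0 0; 0.0008 -0.0015 0.014 0 0 0 0; 0.0008 0 0.01 0 0 0 0; 0.0004 0 0.005 0 0 0 0; 0 0 0.002 0 0 0 0; 0 0 0 0 0 0 0; 0 0 0 0 0 0 0'; python3 mv.py .5805 -.1637 .194 180 15 -83
python3 - <<'E'
from h import *
im=r.capture("wrist"); cv2.imwrite("pics/w12.png",im[:,:,::-1])
im=r.capture("scene"); cv2.imwrite("pics/s12.png",im[:,:,::-1])
crop("pics/s12.png","pics/s12c.png",240,100,440,260,3.8)
E
```

```text
time_s: 24.62
tcp_pos: [0.5809, -0.1646, 0.2114]
eef_rot: [-179.7, 15.1, -82.7]
contact_force: [-0.9, -0.7, 0.2]
gripper_width: 0.0004
tcp [ 0.5809 -0.1646  0.2114] rot [-179.74   15.05  -82.74] F [-0.88 -0.67  0.2 ] w 0.0004 t 24.6167
shift(tool,now) [0.0036 0.0004 0.017 ] dist 0.0174  rotvec [-0.0034  0.0009  0.0044] rows>= 0.05
shift in target axes [0.0036 0.0003 0.017 ]
```

View pics/s12c.png

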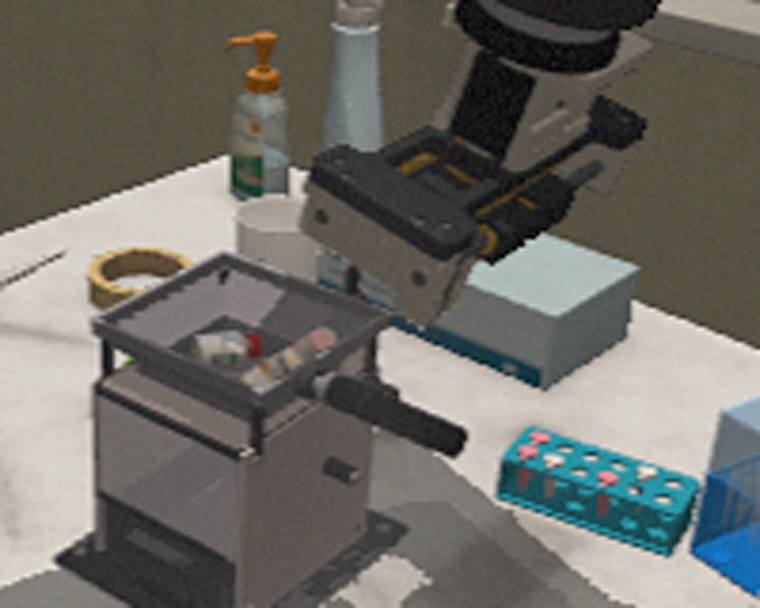

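View pics/w12.png

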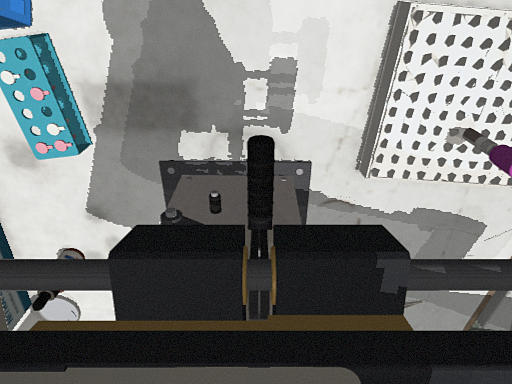

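```bash
python3 -m inch '0.0012 0 0.0048 0 0 0 0; 0.0012 0 0.0048 0 0 0 0; 0.0012 0 0.0048 0 0 0 0; 0.0005 0 0.002 0 0 0 0; 0 0 0 0 0 0 0; 0 0 0 0 0 0 0'; python3 -m inch '0.0008 0 0.003 0 0 0 0; 0.0008 0 0.003 0 0 0 0; 0 0 0 0 0 0 0; 0 0 0 0 0 0 0'
```

```text
time_s: 25.22
tcp_pos: [0.5805, -0.1641, 0.1935]
eef_rot: [-179.8, 15.1, -82.8]
contact_force: [-0.3, -0.2, -0.1]
gripper_width: 0.0006
time_s: 25.55
tcp_pos: [0.5804, -0.164, 0.1873]
eef_rot: [-179.8, 15.1, -82.8]
contact_force: [0.2, 0.3, -0.0]
gripper_width: 0.0003
```

```bash
python3 -m inch '0.0008 0.0005 0.003 0 0 0 0; 0.0008 0.0005 0.003 0 0 0 0; 0 0 0 0 0 0 0; 0 0 0 0 0 0 0'; python3 -m inch '0.0008 0.0005 0.003 0 0 0 0; 0.0008 0.0005 0.003 0 0 0 0; 0 0 0 0 0 0 0; 0 0 0 0 0 0 0';  python3 - <<'E'
from h import *
im=r.capture("scene"); cv2.imwrite("pics/s13.png",im[:,:,::-1])
crop("pics/s13.png","pics/s13c.png",240,100,440,260,3.8)
E
```

```text
time_s: 25.88
tcp_pos: [0.5794, -0.1641, 0.1811]
eef_rot: [-179.8, 15.1, -82.8]
contact_force: [-0.0, -0.2, -0.6]
gripper_width: 0.0004
time_s: 26.22
tcp_pos: [0.5784, -0.1642, 0.1749]
eef_rot: [-179.8, 15.1, -82.8]
contact_force: [0.2, -0.4, -0.5]
gripper_width: 0.0004
```

View pics/s13c.png

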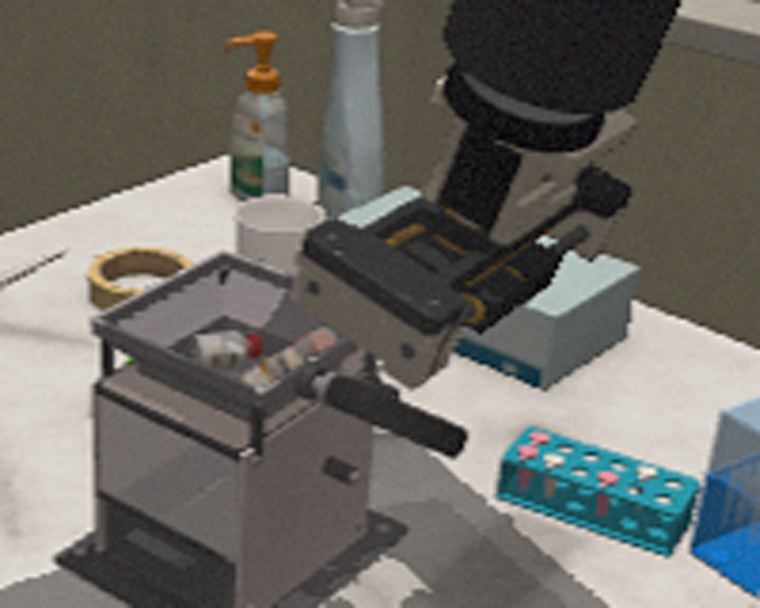

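Run:
```python
from h import *
from scipy.spatial.transform import Rotation as Ro
s=r.get_state(); Q=Ro.from_euler("xyz",s["eef_rot"],degrees=True).as_matrix(); p=s["tcp_pos"]
im=cv2.imread("pics/s13.png"); im=cv2.resize(im,None,fx=3.8,fy=3.8)
for z,col in((0,(0,0,255)),(-.019,(0,255,255)),(-.066,(0,255,0))):
    u=proj("scene",p+Q[:,2]*z)[0]; print(z,u.round(1), ((u-[240,100])*3.8).round()); cv2.circle(im,tuple(int(v*3.8) for v in u),5,col,-1)
g=np.array([.581,-.166,.18]); print("grip",((proj("scene",g)[0]-[240,100])*3.8).round())
cv2.imwrite("pics/s13d.png",im[380:988,912:1672])
im=r.capture("side"); cv2.imwrite("pics/d13.png",im[:,:,::-1]); crop("pics/d13.png","pics/d13c.png",180,80,320,200,5)
im=r.capture("wrist"); cv2.imwrite("pics/w13.png",im[:,:,::-1])
```

```text
0 [342.2 210.6] [388. 420.]
-0.019 [344.9 204. ] [399. 395.]
-0.066 [352.  186.9] [426. 330.]
grip [394. 413.]
```

View pics/s13d.png

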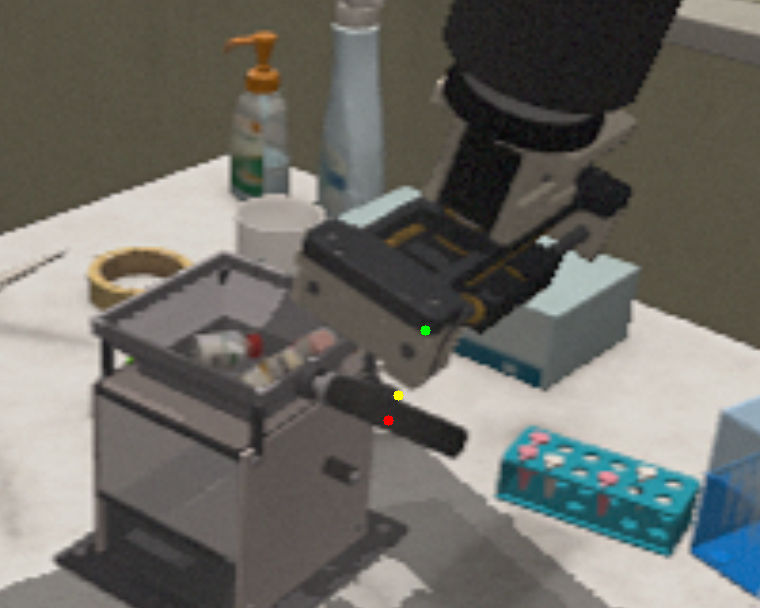

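View pics/d13c.png

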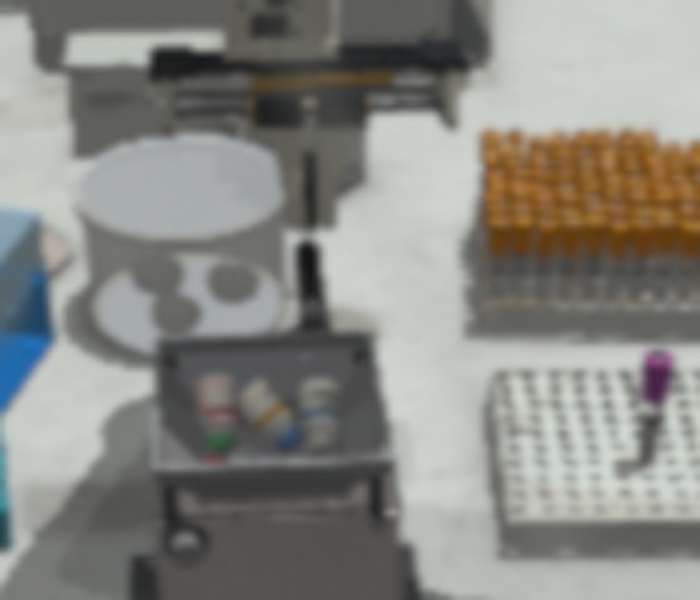

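View pics/w13.png

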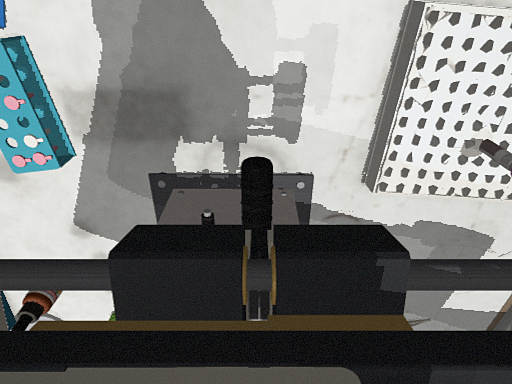

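Run:
```python
from h import *
from fit import T
p=(.5954,-.0289,.1206); c=cam("wrist")
for a in (0,.1,.2,.3,.5):
    b=.55-a; o=[]
    for y in(-.092,-.176):
        w=T(p,(.05-.095*np.cos(b),y,.13+.095*np.sin(b))); o+=[proj("w",w,c)[0].round(1).tolist(),((proj("side",w)[0]-[180,80])*5).round().tolist(),((proj("scene",w)[0]-[240,100])*3.8).round().tolist()]
    print(a,o)
from scipy.spatial.transform import Rotation as Ro
s=r.get_state(); Q=Ro.from_euler("xyz",s["eef_rot"],degrees=True).as_matrix(); t=s["tcp_pos"]
for z in(0,-.019,-.047,-.066): print(z,((proj("side",t+Q[:,2]*z)[0]-[180,80])*5).round(),proj("w",t+Q[:,2]*z,c)[0].round())
print(s["contact_force"])
crop("pics/w13.png","pics/w13c.png",180,130,340,330,3.9)
```

```text
0 [[256.1, 273.6], [313.0, 309.0], [331.0, 387.0], [256.1, 159.3], [306.0, 242.0], [460.0, 441.0]]
0.1 [[262.8, 265.1], [320.0, 320.0], [326.0, 402.0], [264.3, 153.3], [313.0, 253.0], [454.0, 457.0]]
0.2 [[267.8, 256.7], [326.0, 332.0], [321.0, 418.0], [270.4, 147.4], [319.0, 264.0], [448.0, 473.0]]
0.3 [[271.4, 248.5], [331.0, 344.0], [317.0, 433.0], [274.5, 141.7], [323.0, 276.0], [444.0, 489.0]]
0.5 [[274.3, 233.2], [336.0, 369.0], [312.0, 462.0], [277.8, 131.3], [328.0, 301.0], [438.0, 520.0]]
0 [313. 282.] [259. 220.]
-0.019 [312. 252.] [259. 232.]
-0.047 [311. 209.] [259. 253.]
-0.066 [310. 178.] [259. 272.]
[ 0.33672929 -0.57387028 -1.1665771 ]
```

View pics/w13c.png

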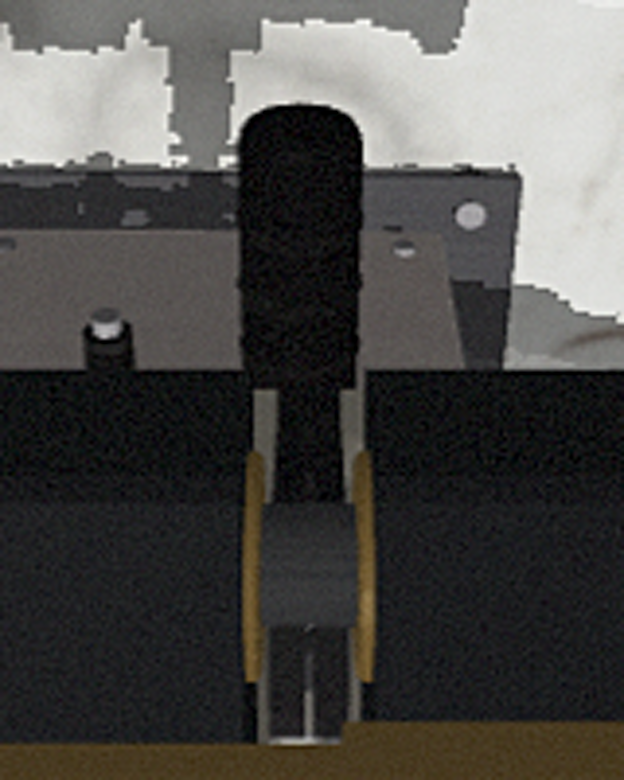

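Run:
```python
from h import *
from fit import T
import pickle
p=(.5954,-.0289,.1206)
for c in (cam("wrist"),pickle.load(open("w11.pkl","rb"))):
    R,t,f,_,_=c
    for y in(-.134,-.165,-.176):
        w=T(p,(-.031,y,.18)); d=(R@w+t)[2]; print(y,d.round(4),"width px",(f*.019/d).round(1), proj("w",w,c)[0].round())
    print("campos",(-R.T@t).round(3))
im=cv2.imread("pics/w13.png"); print(im[180,230:290].sum(1)); 
im=cv2.imread("pics/wrist11.png"); print(im[140,230:270].sum(1)); print(im[140:230,248].sum(1))
```

```text
-0.134 0.2029 width px 31.2 [256. 223.]
-0.165 0.1872 width px 33.8 [256. 178.]
-0.176 0.1817 width px 34.9 [256. 160.]
campos [ 0.593 -0.283  0.346]
-0.134 0.3464 width px 18.3 [248. 159.]
-0.165 0.3307 width px 19.2 [248. 130.]
-0.176 0.3251 width px 19.5 [248. 119.]
campos [ 0.588 -0.309  0.498]
[143 150 138 145 138 117 133 138 145 127 114  62   4  18  50  21  33  38
  59  55  38  24  16  21  68  54  36  58  15  54  55  37  40  59  37  25
  57  52  61  30  36   0  82 237 251 242 233 246 245 254 239 248 235 229
 239 242 260 248 241 243]
[375 382 386 378 361 366 349 324 330 287 118  42  16  29   6  52  59  51
  49  36  53  55  35  42  59  23   4  98 603 645 620 609 618 623 611 613
 612 604 603 588]
[ 49  55  67  48  40  76  53  79  94  73  46  84  61  56  58  38 129 100
 104 109  94  92  91 106  69  95  77  99  96 105  85 110  71  78  81  76
  83  97 127 124  88  95  94 108  79  62  94 115 111  62  76  67  98  63
  81  77  82 103 243 478 526 504 313 288 295  66  84 111 154 154 147 238
 185 126 275 311 276 389 483 475 475 481 499 494 487 508 511 520 510 541]
```

Run:
```python
from h import *
from scipy.spatial.transform import Rotation as Ro
def dr(src,dst,p,e,x0,y0,x1,y1,s,n="scene"):
    Q=Ro.from_euler("xyz",e,degrees=True).as_matrix()
    im=cv2.resize(cv2.imread(src)[y0:y1,x0:x1],None,fx=s,fy=s,interpolation=cv2.INTER_CUBIC)
    for z,c in((0,(0,0,255)),(-.019,(0,255,255)),(-.066,(0,255,0))):
        u=proj(n,p+Q[:,2]*z)[0]; cv2.circle(im,tuple(int((a-b)*s) for a,b in zip(u,(x0,y0))),3,c,-1)
    cv2.imwrite(dst,im)
dr("pics/scene11.png","pics/s11d.png",np.array([.5735,-.19,.3268]),[-179.85,15.08,-82.7],300,60,460,240,3.3)
dr("pics/s12.png","pics/s12d.png",np.array([.5809,-.1646,.2114]),[-179.74,15.05,-82.74],300,100,460,240,4)
a=cv2.imread("pics/s11d.png");b=cv2.imread("pics/s12d.png")
print(a.shape,b.shape)
```

```text
(594, 528, 3) (560, 640, 3)
```

View pics/s11d.png

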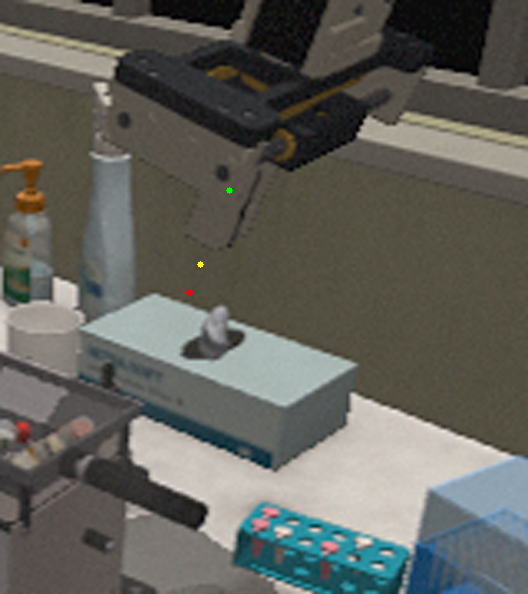

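View pics/s12d.png

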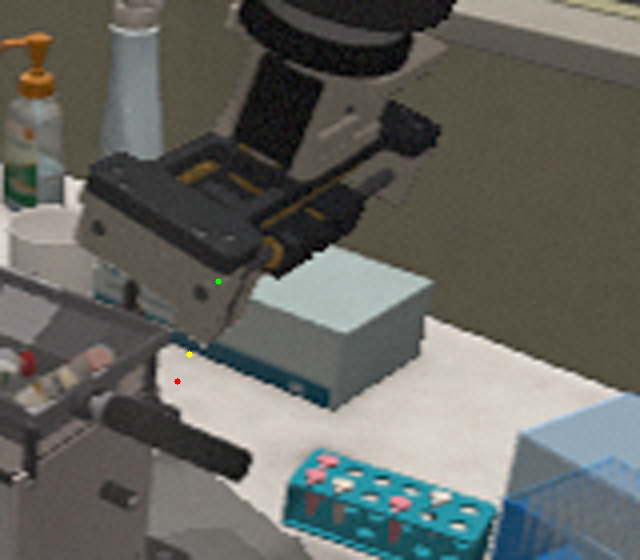

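```bash
python3 -c "
from plant import r; print(r.hold_point_z)"; python3 -m inch '0.0008 -0.0005 0.003 0 0 0 0; 0.0008 -0.0005 0.003 0 0 0 0; 0 -0.0005 0 0 0 0 0; 0 -0.0005 0 0 0 0 0'; python3 -m inch '0.0008 0 0.003 0 0 0 0; 0.0005 0 0.002 0 0 0 0; 0 0 0 0 0 0 0; 0 0 0 0 0 0 0'
```

```text
0.0188
time_s: 26.7
tcp_pos: [0.5805, -0.1639, 0.1686]
eef_rot: [-179.8, 15.1, -82.8]
contact_force: [-0.5, -0.7, 0.4]
gripper_width: 0.0001
time_s: 27.03
tcp_pos: [0.5805, -0.1639, 0.1636]
eef_rot: [-179.8, 15.1, -82.8]
contact_force: [0.4, 0.5, -0.2]
gripper_width: 0.0006
```

```bash
python3 -m inch '0.0008 0 0.003 0 0 0 0; 0.0008 0 0.003 0 0 0 0; 0 0 0 0 0 0 0; 0 0 0 0 0 0 0'; python3 -m inch '0.0008 0.0005 0.003 0 0 0 0; 0.0008 0.0005 0.003 0 0 0 0; 0 0 0 0 0 0 0; 0 0 0 0 0 0 0';  python3 - <<'E'
from h import *
im=r.capture("scene"); cv2.imwrite("pics/s14.png",im[:,:,::-1])
crop("pics/s14.png","pics/s14c.png",300,100,460,240,4)
im=r.capture("side"); cv2.imwrite("pics/d14.png",im[:,:,::-1]); crop("pics/d14.png","pics/d14c.png",180,80,320,200,5)
E
```

```text
time_s: 27.37
tcp_pos: [0.5805, -0.1639, 0.1573]
eef_rot: [-179.8, 15.1, -82.8]
contact_force: [-0.4, -0.1, 0.0]
gripper_width: 0.0005
time_s: 27.7
tcp_pos: [0.5793, -0.1642, 0.1516]
eef_rot: [-179.8, 15.1, -82.8]
contact_force: [-2.5, -0.0, 5.6]
gripper_width: 0.0002
```

View pics/s14c.png

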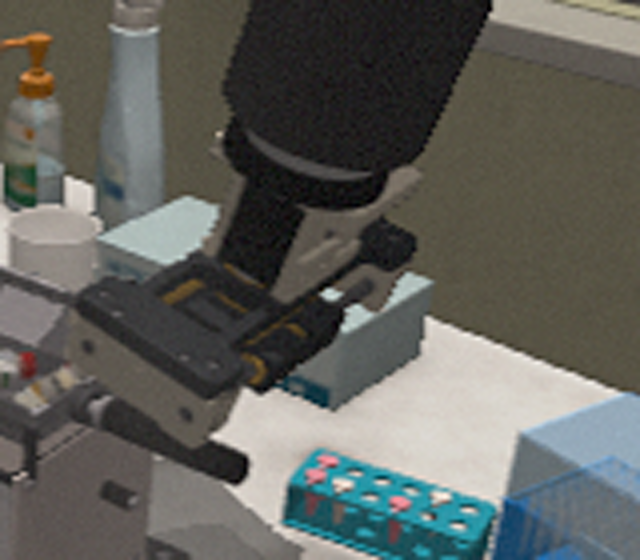

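View pics/d14c.png

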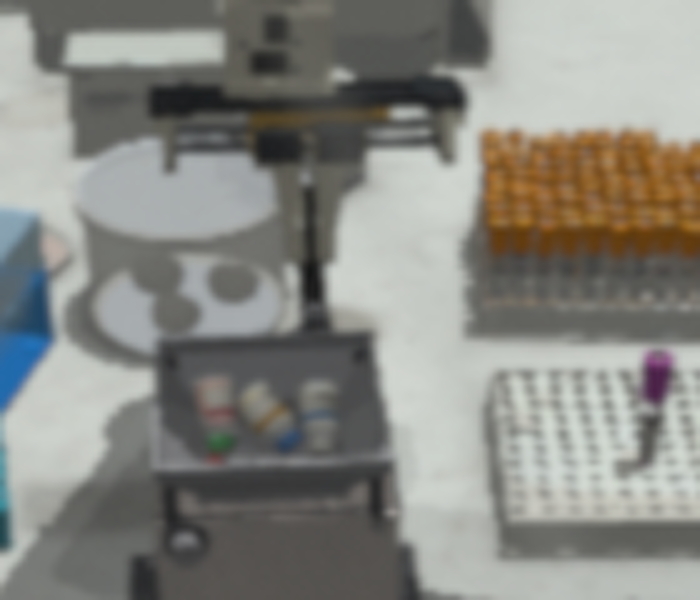

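```bash
python3 -m inch '0.0011 0.002 0.0042 0 0 0 0; 0.0011 0.002 0.0042 0 0 0 0; 0.0012 0.0017 0.0043 0 0 0 0; 0.0012 0.0017 0.0043 0 0 0 0; 0.0012 0.0012 0.0044 0 0 0 0; 0.0012 0.0012 0.0044 0 0 0 0; 0.0012 0.0007 0.0046 0 0 0 0; 0.0012 0.0007 0.0046 0 0 0 0; 0 0 0 0 0 0 0; 0 0 0 0 0 0 0';  python3 - <<'E'
from h import *
im=r.capture("scene"); cv2.imwrite("pics/s15.png",im[:,:,::-1])
crop("pics/s15.png","pics/s15c.png",240,100,440,260,3.8)
im=r.capture("side"); cv2.imwrite("pics/d15.png",im[:,:,::-1]); crop("pics/d15.png","pics/d15c.png",180,80,320,200,5)
E
```

```text
time_s: 28.63
tcp_pos: [0.5684, -0.1654, 0.1151]
eef_rot: [-179.8, 15.1, -82.8]
contact_force: [-3.8, -0.2, 4.8]
gripper_width: 0.0005
```

View pics/s15c.png

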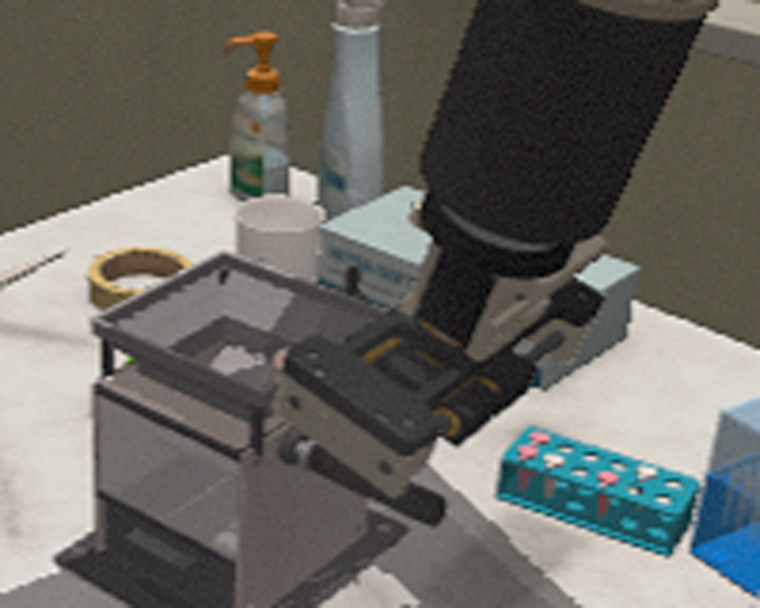

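View pics/d15c.png

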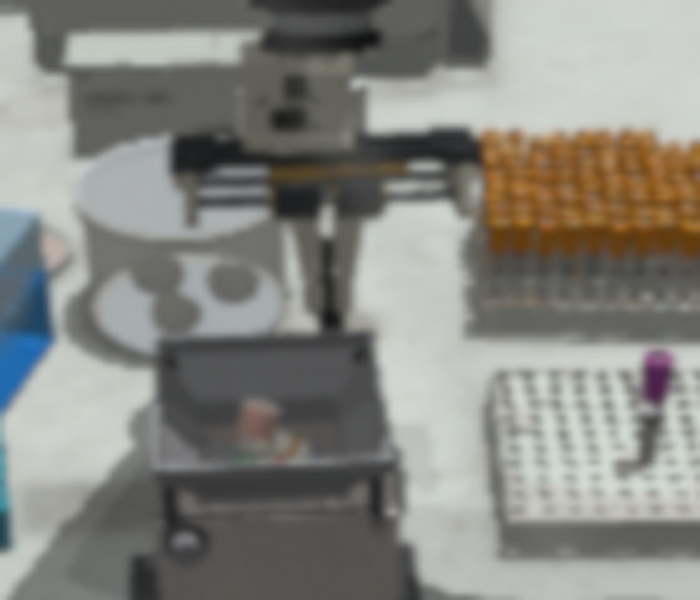

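```bash
python3 -m inch '0.0012 0.0008 0.0046 0 0 0 0; 0.0012 0.0005 0.0046 0 0 0 0; 0.0012 0.0002 0.0046 0 0 0 0; 0.0012 -0.0002 0.0046 0 0 0 0; 0.0012 -0.0005 0.0046 0 0 0 0; 0.0012 -0.0007 0.0046 0 0 0 0; 0.0012 -0.001 0.0045 0 0 0 0; 0.0012 -0.0012 0.0044 0 0 0 0; 0 0 0 0 0 0 0; 0 0 0 0 0 0 0'
```

```text
time_s: 29.57
tcp_pos: [0.5707, -0.1649, 0.0772]
eef_rot: [-179.8, 15.1, -82.8]
contact_force: [-4.1, -0.7, 5.8]
gripper_width: 0.0005
```

```bash
python3 -m inch '0.001 -0.0013 0.004 0 0 0 0; 0.001 -0.0015 0.004 0 0 0 0; 0.001 -0.0016 0.004 0 0 0 0; 0.0008 -0.0015 0.003 0 0 0 0; 0 0 0 0 0 0 0; 0 0 0 0 0 0 0';  python3 - <<'E'
from h import *
im=r.capture("scene"); cv2.imwrite("pics/s16.png",im[:,:,::-1])
crop("pics/s16.png","pics/s16c.png",240,100,440,260,3.8)
E
```

```text
time_s: 30.07
tcp_pos: [0.5767, -0.164, 0.0621]
eef_rot: [-179.8, 15.1, -82.8]
contact_force: [-3.9, -2.0, 6.9]
gripper_width: 0.0002
```

View pics/s16c.png

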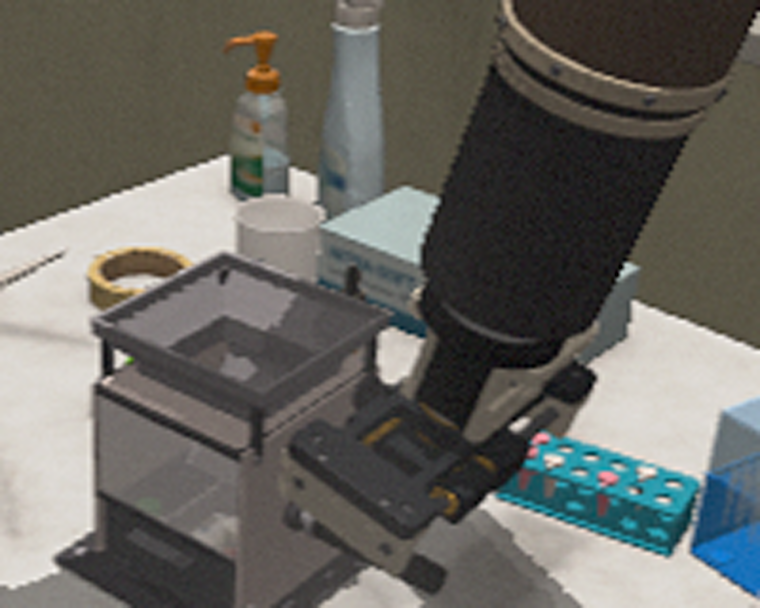

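Vials have dropped; the lever is nearly down. I'll go on in 1–2 mm steps, watching the force for the stop.

```bash
python3 -m inch '0.0005 -0.001 0.002 0 0 0 0; 0.0005 -0.001 0.002 0 0 0 0; 0 0 0 0 0 0 0; 0 0 0 0 0 0 0'; python3 -m inch '0.0005 -0.001 0.002 0 0 0 0; 0 0 0 0 0 0 0; 0 0 0 0 0 0 0';python3 -m inch '0.0004 -0.0008 0.0015 0 0 0 0; 0 0 0 0 0 0 0; 0 0 0 0 0 0 0'
```

```text
time_s: 30.45
tcp_pos: [0.5787, -0.1637, 0.0582]
eef_rot: [-179.8, 15.1, -82.8]
contact_force: [-4.0, -2.3, 5.9]
gripper_width: 0.0007
time_s: 30.7
tcp_pos: [0.5798, -0.1636, 0.0562]
eef_rot: [-179.8, 15.1, -82.8]
contact_force: [-4.2, -1.3, 5.7]
gripper_width: 0.0003
time_s: 30.95
tcp_pos: [0.5806, -0.1635, 0.0547]
eef_rot: [-179.8, 15.1, -82.8]
contact_force: [-4.2, -0.8, 6.7]
gripper_width: 0.0004
```

```bash
python3 -m inch '0.0003 -0.0006 0.001 0 0 0 0; 0 0 0 0 0 0 0; 0 0 0 0 0 0 0';python3 -m inch '0.0003 -0.0006 0.001 0 0 0 0; 0 0 0 0 0 0 0; 0 0 0 0 0 0 0';python3 -m inch '0.0003 -0.0006 0.001 0 0 0 0; 0 0 0 0 0 0 0; 0 0 0 0 0 0 0'
python3 - <<'E'
from h import *
im=r.capture("scene"); cv2.imwrite("pics/s17.png",im[:,:,::-1])
crop("pics/s17.png","pics/s17c.png",240,100,440,260,3.8)
im=r.capture("side"); cv2.imwrite("pics/d17.png",im[:,:,::-1]); crop("pics/d17.png","pics/d17c.png",180,80,320,200,5)
E
```

```text
time_s: 31.2
tcp_pos: [0.5809, -0.1635, 0.0539]
eef_rot: [-179.8, 15.1, -82.7]
contact_force: [-4.8, -0.7, 7.1]
gripper_width: 0.0008
time_s: 31.45
tcp_pos: [0.5811, -0.1634, 0.0535]
eef_rot: [-179.8, 15.1, -82.7]
contact_force: [-7.8, -1.7, 13.1]
gripper_width: 0.0003
time_s: 31.7
tcp_pos: [0.5812, -0.1635, 0.0531]
eef_rot: [-179.9, 15.1, -82.7]
contact_force: [-10.7, -0.9, 18.8]
gripper_width: 0.0003
```

View pics/s17c.png

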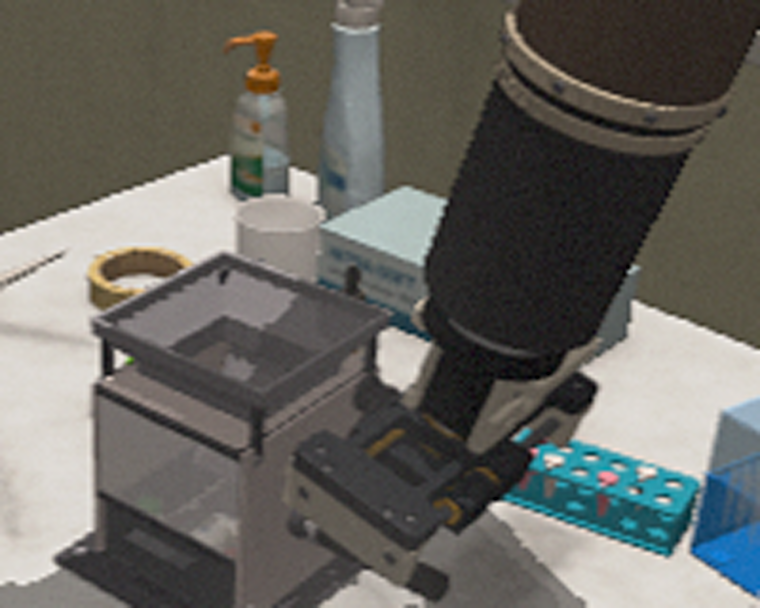

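View pics/d17c.png

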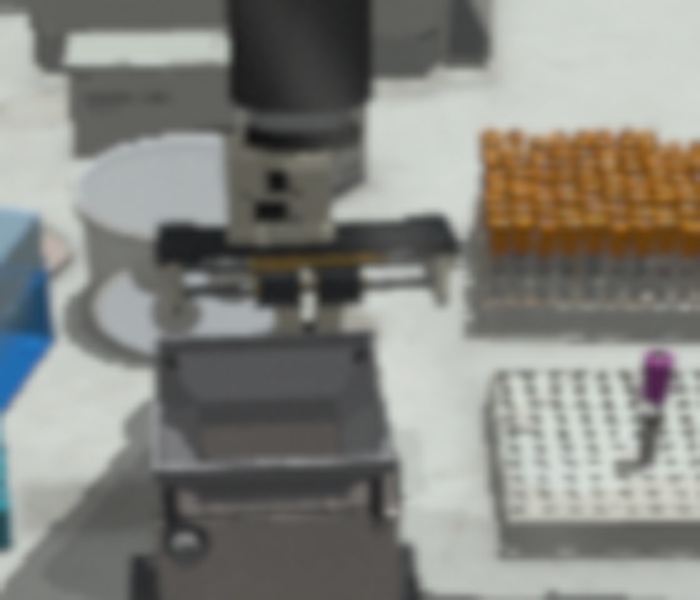

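```bash
python3 -m inch '-0.0003 0.0005 -0.001 0 0 0 0; 0 0 0 0 0 0 0; 0 0 0 0 0 0 0; 0 0 0 0 0 0 0; 0 0 0 0 0 0 0; 0 0 0 0 0 0 0; 0 0 0 0 0 0 0; 0 0 0 0 0 0 0'
python3 - <<'E'
from h import *
s=r.get_state(); print(s["contact_force"],s["time_s"])
for n in["scene","side"]:
    im=r.capture(n); cv2.imwrite(f"pics/{n}18.png",im[:,:,::-1])
    for t in["used_vial_0","scoop"]: print(n,t,[(round(d["p"],2),[round(v) for v in d["xy"]]) for d in r.recognise(t,n)])
crop("pics/scene18.png","pics/s18c.png",255,180,330,265,7)
E
```

```text
time_s: 32.47
tcp_pos: [0.5811, -0.1634, 0.0535]
eef_rot: [-179.8, 15.1, -82.7]
contact_force: [-6.4, -1.5, 12.9]
gripper_width: 0.0003
[-6.37023161 -1.51312149 12.8602452 ] 32.4667
scene used_vial_0 []
scene scoop [(0.84, [210, 214])]
side used_vial_0 []
side scoop [(0.57, [269, 263]), (0.38, [236, 188])]
```

View pics/s18c.png

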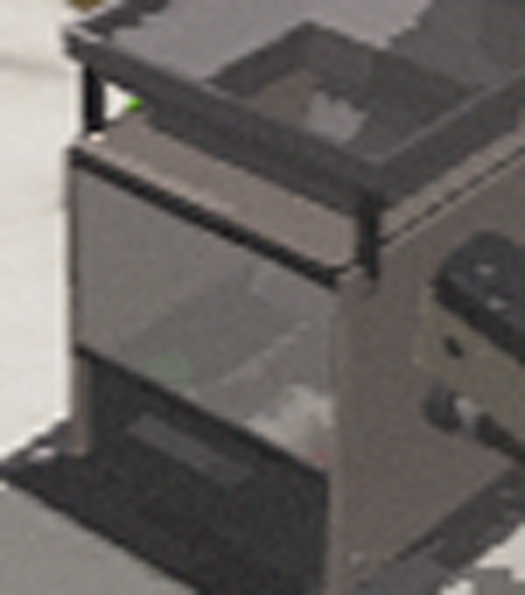

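View pics/scene18.png

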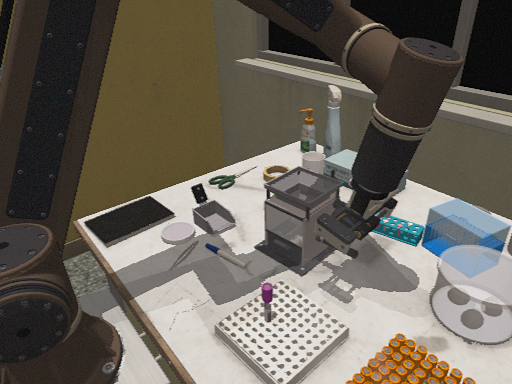

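View pics/side18.png

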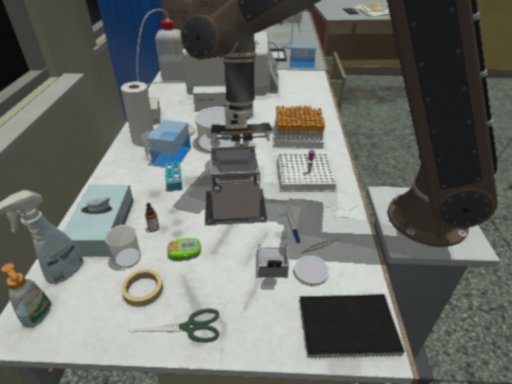

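Run:
```python
import cv2,numpy as np
o=[]
for f in("s17","scene18"):
    im=cv2.imread(f"pics/{f}.png")[165:262,255:345]; o.append(cv2.convertScaleAbs(cv2.resize(im,None,fx=4.3,fy=4.3,interpolation=cv2.INTER_CUBIC),alpha=1.5))
cv2.imwrite("pics/cmp.png",np.hstack(o))
im=cv2.imread("pics/side18.png")[140,:]; a=cv2.imread("pics/side18.png")[140:200,205:270]; cv2.imwrite("pics/sd18.png",cv2.convertScaleAbs(cv2.resize(a,None,fx=9,fy=9,interpolation=cv2.INTER_CUBIC),alpha=1.5))
```

```text
(no output)
```

View pics/cmp.png

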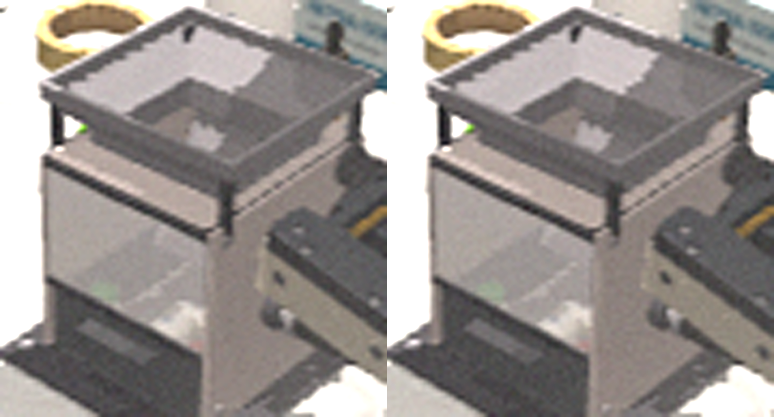

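View pics/sd18.png

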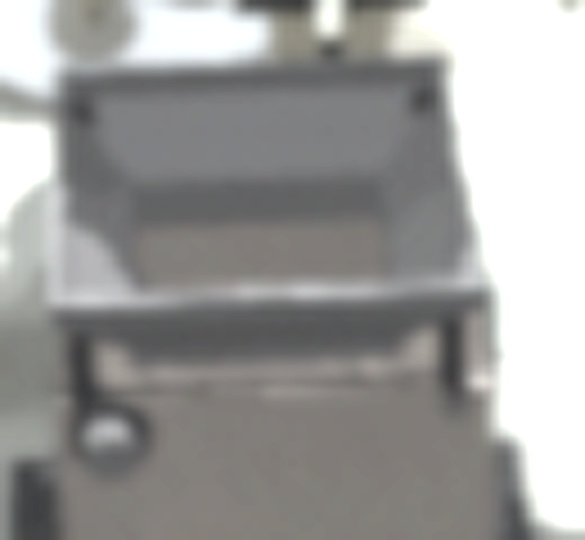

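Run:
```python
from plant import r
s=r.get_state(); print(s["contact_force"],s["time_s"]); print(r.close_job())
```

```text
[-7.95008438 -0.11847745 12.70503443] 32.7667
the job is handed in; nothing more can be done
None
```

I tipped the four vials onto the shut trap and set the scoop back upright where it had stood. Then I pressed the lever to its stop and handed the job in at 32.8 s with the lever still held down.

**Lever:** It met its stop at TCP z of about 0.0535 m, close to where I expected it. The upward force briefly reached 19 N, so I eased off about 1 mm. It is now held with about 13 N upward and 6 to 8 N sideways.

**Vials:** The last views show no vial left in the hopper or throat. A pale patch low in the throat looks like light falling on the open flap. Through the window I can make out only a green cap and a white vial with a red cap in the bin. I did not count all four, and the network finds none of them there.

**Scoop and bench:** The scoop stands empty and upright, and the marker, dish and timer appear untouched in the pictures.

**Disagreement:** The visible fingertips ended about 30 mm short of the reported TCP. I probably gripped the scoop near the top of its grip, although the grasp held throughout. The lever was also touched about 35 mm lower in TCP height than I had worked out, so I found the contact by force.

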